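Stop, load, bar and restart the paint-jar shaker

ROBOT

A 6-joint arm with a two-finger parallel gripper is mounted at the origin on the work surface; the furniture and walls round the work are solid. World frame = base frame: x ahead of the robot, y to its left, z up, the work surface at z = 0. Lengths are in m, angles in rad, forces in N, time in s.
With the tool pointing down it reaches from about 0.375 to 0.75 m from the base axis. Payload 9 kg.
Tool frame: the origin (TCP) lies between the finger pads; the fingertips stand 8 mm ahead of it and the grasp point (between the pads) lies 11 mm behind it (manip.tcp_to_tips is the distance from the TCP to the fingertips, in m); z points along the fingers, y is the line along which they close (so a half turn about z gives the same grasp; the last joint's range is limited). The gripper opens to 85 mm and grips with 20 to 120 N. Pads are 22 mm wide; open, the fingers measure 114 mm over their backs; the gripper's body (76 mm by 85 mm) begins 54 mm behind the grasp point. The pads swing forward as they close: fully open they stand 13 mm farther back than shut.
Start: joints at [0.896, 0.104, 0.097, 1.564, 0, 1.353], TCP at [0.265, 0.539, 0.239] pointing down, gripper open.
Joint ranges: [-2.99, 2.99], [-0.84, 1.86], [-1.1, 1.16], [-1.84, 2.11], [-1.51, 1.56], [-3.14, 3.14]. Speed limits (rad/s): [2.22, 2.22, 2.57, 3.14, 3.14, 3.14].

INTERFACE

Orientations are given as a rotation vector (axis times angle).
In Python, from station import manip gives the robot as it stands.
- The arm moves only by the shell command python3 -m creep 'ROWS' [OPENING]. ROWS is JSON, a list of rows, each an object with "translation": the shift along the tool's x, y, z as a fraction of full scale, a list of three; "rotation": the turn, a rotation vector about the tool's x, y, z as a fraction of full scale, a list of three. In form: [{"translation": [dx, dy, dz], "rotation": [rx, ry, rz]}, ...]. A call has exactly 10 rows; each row shifts and turns the commanded pose from where the row before left it, along the tool's axes as they then stand; what a row does not reach is not made up. Full scale, the value 1, is 30 mm for a shift and 4 degrees for a turn. A row lasts 1/12 s, in which the tool goes at most 41.7 mm and 7.16 degrees, less where a joint would pass 70% of its speed; a pose out of reach is approached as far as the arm can. A call with a number of a shift or a turn outside -1 to 1 is refused whole. A call with a gripper value outside its range is refused whole. OPENING is the finger opening in mm, from 0 to 85.4, set as the call begins (- or left out, the last holds). The fingers move at their own pace and stop on an object; the grip force is fixed at half the most. Time passes only in rows, so rows that do not move let the fingers close, or fill a call up. It gives the time, the measured TCP pose, the force, the opening and the grip force at its end, in the units of the state.
- manip.observe(): the state, without advancing time (a new reading comes with each control period).
- manip.read_camera(name): name is "scene" or "top" or "wrist"; returns the picture (480x640x3 uint8, red, green, blue); there is no depth.
- manip.camera_params(name): a dict with "fx", "fy", "cx", "cy" (pixels), "rvec" (rotation vector, rad) and "tvec" (3), from world to camera coordinates, as OpenCV has them; the wrist camera has in their place "tool_from_camera" (4x4, takes a point from camera to tool coordinates, whose origin is the TCP and whose axes are the flange's). Camera axes: x right, y down, z forward; pixel columns grow to the right and rows downward; lengths in m; the calibration is good to about 2 mm. The wrist camera is an equidistant fisheye: a pixel r from the principal point sees the ray r / f radians off the axis. A picture is of the moment at which its call begins: read the wrist's pose just before it. camera_params takes no time and is no camera call.
- manip.finish_job(): hands the job in; it is judged then, once.
The state is a dict: "time_s": time; "joints": joint angles; "joint_velocities": joint speeds; "joint_efforts": joint torques, N m; "tcp_pos": TCP position; "tcp_rot": TCP orientation; "wrist_force": force on the tool from outside, world axes, zero at the start; "wrist_torque": the same for the moment, N m; "finger_gap": opening from 0.0 (shut) to 1.0 (fully open); "grip_force": force on a finger pad.
Only numpy, scipy, OpenCV 4.12 (cv2) and the standard library are available. Lean on these libraries where they do the work, as an engineer would, in place of code of your own. Each camera call takes 0.05 s, during which the arm holds its last target. There are 200 camera calls.

TASK

The jar shaker was left set to fast: first press the red stop key fully down so that it stays down and the yellow key pops up. Then lift off the steel retaining bar and set it aside, stand every paint jar on the bench upright in the shaker's cradle, one to a pocket, and lay the bar back across the two end posts so that it rests flat in both notches, centred over the row. Only then press the green slow key until it latches and the red key pops up; leave the loose bottle and the tape roll where they are.

Things in the scene. Friction and masses are not known exactly. Their poses are not given: they have to be found in the camera images.
- shaker: Jar shaker, fixed: blue plinth 100 x 290 mm, 18 mm high, with an aluminium cradle of four empty pockets in a row along its own y. Origin: centre of its underside on the bench. Pocket centres at x = 0, y = -84, -28, 28, 84 mm; each 53 mm square inside, walls 3 mm; floor (dark rubber) 22 mm, wall tops 44 mm above the bench. A notched post stands at each end.
- notch_left (a point): middle of the notch floor, 86 mm above the bench, of the dark steel post at the shaker's +y end (shaker y = +121.5 mm). Post 14 mm thick in y, 56 mm wide in x; the notch is open at the top and along y, 41 mm wide in x; its cheeks rise to 104 mm.
- notch_right (a point): middle of the notch floor, 86 mm above the bench, of the dark steel post at the shaker's -y end (shaker y = -121.5 mm). Post 14 mm thick in y, 56 mm wide in x; the notch is open at the top and along y, 41 mm wide in x; its cheeks rise to 104 mm.
- bar: Steel retaining bar, loose, 0.2 to 0.45 kg: 30 mm wide (its x), 276 mm long (its y), 10 mm thick, yellow ends. On its middle a black grip rib, 20 mm wide (x), 60 mm long (y), 10 to 42 mm above the underside. Origin: centre of the underside. Starts in the notches, rib up (underside 86 mm above the bench), where it bars the pockets; it clears the lids of loaded jars by 6 mm.
- keybank: Grey key bank, fixed, 92 x 136 mm, housing top 50 mm above the bench; origin: centre of its underside. Three key caps in a row along its own y, at x = 0: red (stop) y = +40 mm, green (slow) y = 0, yellow (fast) y = -40 mm. Caps 50 mm long (x), 34 mm wide (y), 6 mm apart. Bank and rest mat are both at the robot's right and may change places.
- rest_mat: Black rubber mat, fixed, 60 mm wide (its x), 220 mm long (its y), 4 mm thick, lying free on the bench: a place to set the bar aside. Origin: centre of its underside.
- key_stop (a joint): Red stop key, travel in m: 0 up (cap top 68 mm above the bench), 0.013 hard down. Pressed past 0.012 it latches and rests at about 0.0107 when let go. Interlocked: pushing one key past half way (about 4 N) makes the one that was down pop up. Up at the start.
- key_slow (a joint): Green slow key, travel in m: 0 up (cap top 68 mm above the bench), 0.013 hard down. Pressed past 0.012 it latches and rests at about 0.0107 when let go. Interlocked: pushing one key past half way (about 4 N) makes the one that was down pop up. Up at the start.
- key_fast (a joint): Yellow fast key, travel in m: 0 up (cap top 68 mm above the bench), 0.013 hard down. Pressed past 0.012 it latches and rests at about 0.0107 when let go. Interlocked: pushing one key past half way (about 4 N) makes the one that was down pop up. Down at the start.
- key_stop_top (a point): middle of the top face of the red stop key's cap; it moves down with the key.
- key_slow_top (a point): middle of the top face of the green slow key's cap; it moves down with the key.
- key_fast_top (a point): middle of the top face of the yellow fast key's cap; it moves down with the key.
- jar0: Paint sample jar, red with a white screw lid, round, 48 mm across, 58 mm high, 0.08 to 0.17 kg. Origin: centre of its underside, z up. Stands on the bench at the robot's left at the start; two to four of the four jars are present (an absent one reads None).
- jar1: Paint sample jar, red with a white screw lid, round, 48 mm across, 58 mm high, 0.08 to 0.17 kg. Origin: centre of its underside, z up. Stands on the bench at the robot's left at the start; two to four of the four jars are present (an absent one reads None).
- jar2: Paint sample jar, red with a white screw lid, round, 48 mm across, 58 mm high, 0.08 to 0.17 kg. Origin: centre of its underside, z up. Stands on the bench at the robot's left at the start; two to four of the four jars are present (an absent one reads None).
- jar3: Paint sample jar, red with a white screw lid, round, 48 mm across, 58 mm high, 0.08 to 0.17 kg. Origin: centre of its underside, z up. Stands on the bench at the robot's left at the start; two to four of the four jars are present (an absent one reads None).
- orange_bottle: bystander: orange squeeze bottle 62 mm across, 225 mm high, standing loose at the back left; origin at the centre of its underside.
- tape: bystander: roll of masking tape, 104 mm across, 18 mm high, lying at the far right; origin under its middle.
Mind the look-alikes: they are no part of the job. Leave any orange look-alike of the jar0 alone.

How it is judged:
By the outcome, as a careful person would: the job done as asked, in the order asked, and still so for the second after the job is handed in, with the robot touching nothing.
Of jar0, jar1, jar2, jar3 only 2 to 4 are there at a start; the rules pass over those that are not, and their reading is None.
At some moment in a run one of jar0, jar1, jar2, jar3 may be knocked a few centimetres aside while the robot is not near it.
It also fails if it takes over 210 s, if anything falls off the work surface, if the arm or the gripper's body presses on something with over 40 N, if the wrist force passes 120 N, or if a joint passes its speed limit or range.

## Working session

There is one attempt and no reset: what is moved stays moved. The work goes in short steps, Python scripts to look and compute and a shell command to move; the robot and the scene stay as the last step left them, time stands still between calls to the robot, and variables do not carry over. Pictures are saved under pics/ and viewed, at most 14 in all, crops included, and the job is handed in when it is done.

```bash
ls; mkdir -p pics
cat > h.py <<'E'
import numpy as np,cv2
from station import manip
from scipy.spatial.transform import Rotation as R
def ray(name,uv):
    p=manip.camera_params(name);Rm=R.from_rotvec(p['rvec']).as_matrix();t=np.array(p['tvec'])
    d=np.array([(uv[0]-p['cx'])/p['fx'],(uv[1]-p['cy'])/p['fy'],1.])
    return -Rm.T@t, Rm.T@d
def onz(name,uv,z):
    o,d=ray(name,uv);return o+d*(z-o[2])/d[2]
def proj(name,P):
    p=manip.camera_params(name);q=R.from_rotvec(p['rvec']).apply(P)+np.array(p['tvec'])
    return np.array([p['fx']*q[0]/q[2]+p['cx'],p['fy']*q[1]/q[2]+p['cy']])
def shot(name,fn):
    im=manip.read_camera(name);cv2.imwrite(fn,im[:,:,::-1]);return im
def st():
    s=manip.observe();return s,np.array(s['tcp_pos']),R.from_rotvec(s['tcp_rot'])
E
python3 - <<'E'
from h import *
s,p,r=st();print(s['time_s'],p,r.as_matrix().round(3),s['finger_gap'],s['joints'])
for n in('top','scene'):
    shot(n,f'pics/{n}0.png');print(ray(n,(320,240)))
shot('wrist','pics/w0.png');print(manip.camera_params('wrist'))
E
```

```text
pics
0.0 [0.264433   0.53822521 0.23854507] [[-0.897  0.441 -0.001]
 [ 0.441  0.897 -0.001]
 [ 0.    -0.001 -1.   ]] 1.001733480148915 [8.96291771e-01 1.04680574e-01 9.64906687e-02 1.56392665e+00
 2.50328691e-06 1.35311643e+00]
(array([-0.84086397, -0.39334587,  1.7127816 ]), array([ 0.58874819,  0.19197941, -0.78522732]))
(array([-0.7037651 ,  0.77224396,  0.97991998]), array([ 0.6614611 , -0.47724212, -0.5786068 ]))
{'fx': 371.64829954431775, 'fy': 371.64829954431775, 'cx': 321.33027891566536, 'cy': 242.8584434717486, 'tool_from_camera': array([[ 4.80631584e-04, -9.53207764e-01, -3.02315609e-01,
         7.69640936e-02],
       [ 9.99998957e-01,  4.63984040e-05,  1.44353699e-03,
         1.77572874e-04],
       [-1.36196370e-03, -3.02315988e-01,  9.53206792e-01,
        -1.34278419e-01],
       [ 0.00000000e+00,  0.00000000e+00,  0.00000000e+00,
         1.00000000e+00]])}
```

View pics/top0.png

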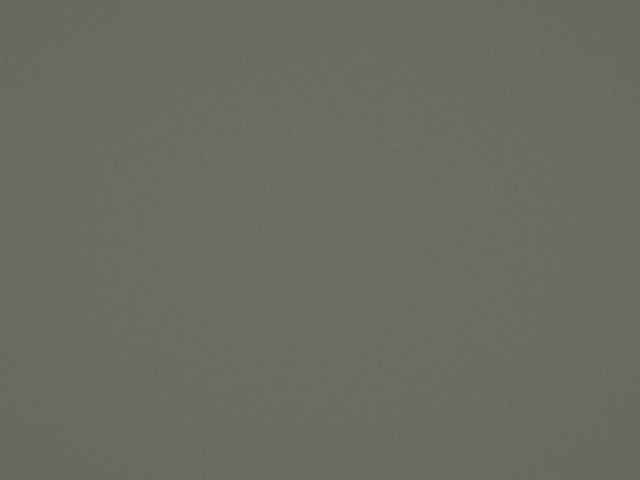

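View pics/scene0.png

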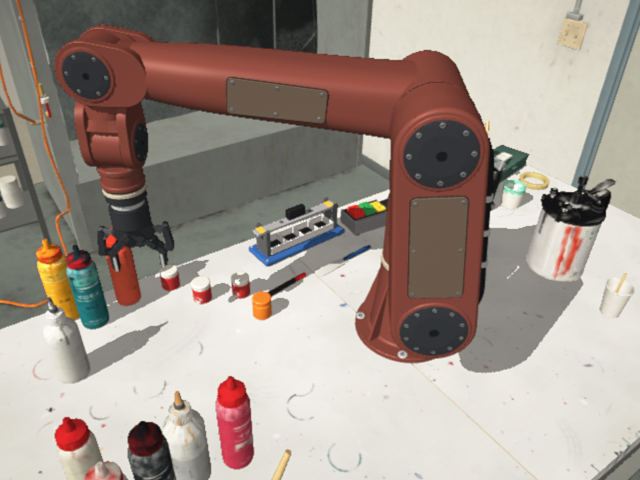

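The top view is blank, blocked by something. The scene view shows red jars at (170,278), (202,291) and (240,287), an orange look-alike at (262,305), the shaker at (297,230) and the keys at (367,210).

View pics/w0.png

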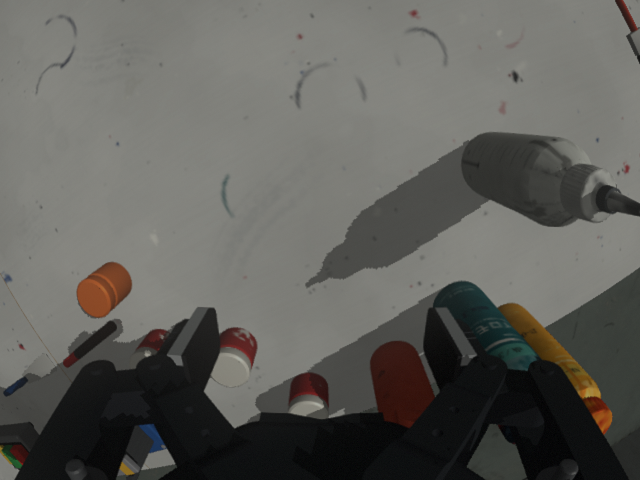

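Run:
```python
from h import *
im=cv2.imread('pics/scene0.png')[170:330,130:410]
cv2.imwrite('pics/c0.png',cv2.resize(im,None,fx=2.85,fy=2.85,interpolation=cv2.INTER_CUBIC))
for n,uv,z in [('jarA',(170,278),.03),('jarB',(202,291),.03),('jarC',(240,287),.03),('orange',(262,305),.03),('bottle',(122,275),.1),('barL',(262,230),.096),('barR',(329,204),.096),('red',(353,212),.068),('green',(367,209),.068),('yel',(379,207),.057)]:
  print(n,onz('scene',uv,z).round(3))
```

```text
jarA [0.458 0.422 0.03 ]
jarB [0.363 0.375 0.03 ]
jarC [0.323 0.285 0.03 ]
orange [0.231 0.273 0.03 ]
bottle [0.448 0.542 0.1  ]
barL [0.435 0.151 0.096]
barR [ 0.445 -0.087  0.096]
red [ 0.404 -0.148  0.068]
green [ 0.394 -0.195  0.068]
yel [ 0.396 -0.245  0.057]
```

View pics/c0.png

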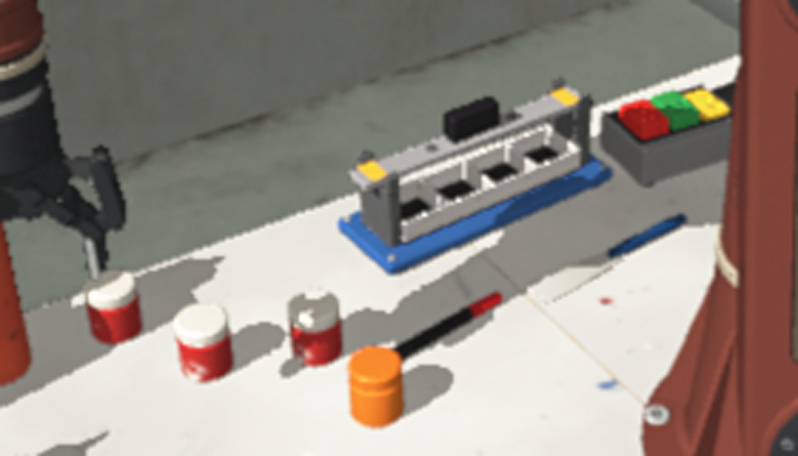

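Candidates for jars are red with white lids at scene (170,278), (202,291) and (240,287). The orange one at (262,305) is the look-alike and stays put. The bottle at (122,275) is a bystander. The wrist view shows the same three red jars at (150,343), (237,355) and (310,395), and the close crop confirms the choice. Next I'll move over the shaker and key bank for a precise look.

```bash
python3 -m creep '[{"translation":[-0.7,-0.74,-0.2],"rotation":[0,0,0]},{"translation":[-0.7,-0.74,-0.2],"rotation":[0,0,0]},{"translation":[-0.7,-0.74,-0.2],"rotation":[0,0,0]},{"translation":[-0.7,-0.74,-0.2],"rotation":[0,0,0]},{"translation":[-0.7,-0.74,-0.2],"rotation":[0,0,0]},{"translation":[-0.7,-0.74,-0.2],"rotation":[0,0,0]},{"translation":[-0.7,-0.74,-0.2],"rotation":[0,0,0]},{"translation":[-0.7,-0.74,-0.2],"rotation":[0,0,0]},{"translation":[-0.7,-0.74,-0.2],"rotation":[0,0,0]},{"translation":[-0.7,-0.74,-0.2],"rotation":[0,0,0]}]'
python3 -m creep '[{"translation":[-0.7,-0.74,-0.2],"rotation":[0,0,0]},{"translation":[-0.7,-0.74,-0.2],"rotation":[0,0,0]},{"translation":[-0.7,-0.74,-0.2],"rotation":[0,0,0]},{"translation":[-0.7,-0.74,-0.2],"rotation":[0,0,0]},{"translation":[-0.7,-0.74,-0.2],"rotation":[0,0,0]},{"translation":[-0.7,-0.74,-0.2],"rotation":[0,0,0]},{"translation":[-0.7,-0.74,-0.2],"rotation":[0,0,0]},{"translation":[-0.7,-0.74,-0.2],"rotation":[0,0,0]},{"translation":[-0.7,-0.74,-0.2],"rotation":[0,0,0]},{"translation":[-0.7,-0.74,-0.2],"rotation":[0,0,0]}]'
python3 -m creep '[{"translation":[0,0,0],"rotation":[0,0,-0.94]},{"translation":[0,0,0],"rotation":[0,0,-0.94]},{"translation":[0,0,0],"rotation":[0,0,-0.94]},{"translation":[0,0,0],"rotation":[0,0,-0.94]},{"translation":[0,0,0],"rotation":[0,0,-0.94]},{"translation":[0,0,0],"rotation":[0,0,-0.94]},{"translation":[0,0,0],"rotation":[0,0,-0.94]},{"translation":[0,0,0],"rotation":[0,0,0]},{"translation":[0,0,0],"rotation":[0,0,0]},{"translation":[0,0,0],"rotation":[0,0,0]}]' 0
cat >> h.py <<'E'
def wray(uv,p,r):
    c=manip.camera_params('wrist');T=np.array(c['tool_from_camera'])
    v=np.array([uv[0]-c['cx'],uv[1]-c['cy']]);rr=np.hypot(*v);th=rr/c['fx']
    d=np.array([*(v/max(rr,1e-9)*np.sin(th)),np.cos(th)])
    return p+r.apply(T[:3,3]), r.apply(T[:3,:3]@d)
def wonz(uv,z,p,r):
    o,d=wray(uv,p,r);return o+d*(z-o[2])/d[2]
def wproj(P,p,r):
    c=manip.camera_params('wrist');T=np.array(c['tool_from_camera'])
    q=T[:3,:3].T@(r.inv().apply(np.array(P)-p)-T[:3,3]);th=np.arctan2(np.hypot(q[0],q[1]),q[2])
    return np.array([c['cx'],c['cy']])+c['fx']*th*q[:2]/np.hypot(q[0],q[1])
def wshot(fn):
    s,p,r=st();im=shot('wrist',fn);np.savez(fn[:-4]+'.npz',p=p,q=r.as_quat());return im,p,r
def load(fn):
    z=np.load(fn[:-4]+'.npz');return cv2.imread(fn)[:,:,::-1],z['p'],R.from_quat(z['q'])
E
python3 - <<'E'
from h import *
im,p,r=wshot('pics/w1.png');print(p,r.as_matrix().round(3))
E
```

```text
time_s: 0.98
tcp_pos: [0.3552, 0.2453, 0.2995]
tcp_rot: [0.711, 3.06, 0.0]
wrist_force: [0.8, -0.4, -0.4]
finger_gap: 0.998
grip_force: 0.0
time_s: 1.82
tcp_pos: [0.4458, -0.0468, 0.3595]
tcp_rot: [0.712, 3.06, 0.0]
wrist_force: [0.1, 0.2, 0.6]
finger_gap: 1.002
grip_force: 0.0
time_s: 2.65
tcp_pos: [0.4457, -0.0452, 0.3592]
tcp_rot: [0.001, -3.142, -0.0]
wrist_force: [0.8, 0.2, -1.1]
finger_gap: -0.003
grip_force: 0.0
[ 0.44570411 -0.04521024  0.35920986] [[-1. -0. -0.]
 [-0.  1.  0.]
 [ 0.  0. -1.]]
```

View pics/w1.png

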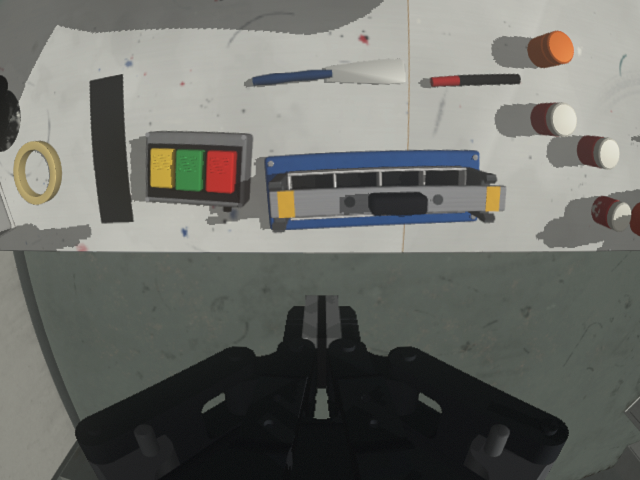

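The wrist view shows the mat at (112,148), the keys at yellow (163,168), green (190,170) and red (221,172), the bar's ends at (287,204) and (493,198), and its rib at (398,203). The jars are at (555,118), (600,151) and (607,212), and the bench edge is at row 250. Now I'll work out positions.

```bash
cat >> h.py <<'E'
def blobs(mask,amin=60):
    n,l,s,c=cv2.connectedComponentsWithStats(mask.astype(np.uint8));return [(int(s[i,4]),c[i],l==i) for i in range(1,n) if s[i,4]>amin]
def rect(m,z,p,r):
    c=max(cv2.findContours(m.astype(np.uint8),cv2.RETR_EXTERNAL,cv2.CHAIN_APPROX_NONE)[0],key=len)[:,0]
    w=np.array([wonz(u,z,p,r)[:2] for u in c]);R_=cv2.minAreaRect((w*1000).astype(np.float32))
    return np.round(R_[0],1),np.round(R_[1],1),round(R_[2],1)
E
python3 - <<'E'
from h import *
im,p,r=load('pics/w1.png');hsv=cv2.cvtColor(im,cv2.COLOR_RGB2HSV);H,S,V=[hsv[...,i].astype(int) for i in range(3)]
row=np.arange(480)[:,None]*np.ones((1,640))
def show(n,m,z,amin=60):
    for a,c,b in blobs(m,amin): print(n,a,c.round(1),rect(b,z,p,r))
k=(row<250)
show('red',k&((H<8)|(H>172))&(S>150)&(V>90),.068)
show('grn',k&(H>50)&(H<80)&(S>120),.068)
show('yel',k&(H>20)&(H<33)&(S>150)&(V>120),.057)
show('yelbar',k&(H>18)&(H<33)&(S>150)&(V>120),.096)
show('blue',k&(H>105)&(H<125)&(S>120),.018)
show('mat',k&(V<60)&(np.arange(640)[None]<140),.004,300)
show('rib',k&(V<40)&(np.arange(640)[None]>360)&(np.arange(640)[None]<440),.128,200)
show('keyhouse',k&(V<120)&(np.arange(640)[None]<255)&(np.arange(640)[None]>140),.05,500)
show('white',k&(V>140)&(S<40)&(np.arange(640)[None]>540)&(row>95),.058)
show('jarred',k&((H<8)|(H>172))&(S>120)&(np.arange(640)[None]>520),.03)
E
```

```text
red 157 [445.9  80. ] (array([305.7, 100.1]), array([ 7.3, 32.9]), 9.3)
red 1228 [220.7 171.2] (array([ 416.3, -163. ]), array([36.5, 50. ]), 85.2)
grn 1006 [188.7 169.9] (array([ 412.8, -202.7]), array([33.9, 47.9]), 85.7)
yel 833 [161.  167.7] (array([ 409.3, -245.1]), array([31. , 49.3]), 82.7)
yel 246 [492.5 198.7] (array([447.8, 174.9]), array([30.3, 18. ]), 2.6)
yel 347 [285.8 204.2] (array([458.9, -87.2]), array([31.7, 18.1]), 2.3)
yelbar 833 [161.  167.7] (array([ 405.7, -227.2]), array([28.2, 44.9]), 82.7)
yelbar 302 [492.4 198.3] (array([440.6, 155.2]), array([27.6, 16.9]), 1.5)
yelbar 393 [285.6 204.2] (array([450.8, -83.6]), array([28.9, 16.8]), 2.3)
blue 3076 [372.2 160. ] (array([408.5,  26. ]), array([ 23.1, 283. ]), 2.8)
blue 1409 [379.  220.2] (array([487.4,  36.6]), array([ 11.9, 254.5]), 3.1)
mat 931 [  6.7 113.8] (array([ 290.5, -573.4]), array([ 53.2, 133.7]), 86.9)
mat 4529 [109.8 149.2] (array([ 382.3, -355.4]), array([216.3,  58.5]), 1.0)
keyhouse 3275 [197.8  13.9] (array([ 215.6, -200.5]), array([158.9,  41.7]), 81.5)
keyhouse 5695 [202.6 172.6] (array([ 424.9, -201.5]), array([155.1, 116.4]), 85.0)Traceback (most recent call last):
  File "<stdin>", line 15, in <module>
  File "<stdin>", line 5, in show
  File "h.py", line 36, in rect
    w=np.array([wonz(u,z,p,r)[:2] for u in c]);R_=cv2.minAreaRect((w*1000).astype(np.float32))
                ~~~~^^^^^^^^^
  File "h.py", line 23, in wonz
    o,d=wray(uv,p,r);return o+d*(z-o[2])/d[2]
        ~~~~^^^^^^^^
  File "h.py", line 18, in wray
    c=manip.camera_params('wrist');T=np.array(c['tool_from_camera'])
ValueError: time passes only in moves, steps and waits
```

```bash
python3 -m creep '[{"translation":[0,0,0.25],"rotation":[0,0,1]},{"translation":[0,0,0.25],"rotation":[0,0,1]},{"translation":[0,0,0.25],"rotation":[0,0,1]},{"translation":[0,0,0.25],"rotation":[0,0,1]},{"translation":[0,0,0.25],"rotation":[0,0,1]},{"translation":[0,0,0.25],"rotation":[0,0,1]},{"translation":[0,0,0.25],"rotation":[0,0,1]},{"translation":[0,0,0.25],"rotation":[0,0,1]},{"translation":[0,0,0.25],"rotation":[0,0,1]},{"translation":[0,0,0.25],"rotation":[0,0,1]}]'
python3 -m creep '[{"translation":[0,0,0.25],"rotation":[0,0,1]},{"translation":[0,0,0.25],"rotation":[0,0,1]},{"translation":[0,0,0.25],"rotation":[0,0,1]},{"translation":[0,0,0.25],"rotation":[0,0,1]},{"translation":[0,0,0.25],"rotation":[0,0,1]},{"translation":[0,0,0.25],"rotation":[0,0,1]},{"translation":[0,0,0.25],"rotation":[0,0,1]},{"translation":[0,0,0.25],"rotation":[0,0,1]},{"translation":[0,0,0.25],"rotation":[0,0,1]},{"translation":[0,0,0.25],"rotation":[0,0,1]}]'
python3 -m creep '[{"translation":[0,0,0],"rotation":[0,0,1]},{"translation":[0,0,0],"rotation":[0,0,1]},{"translation":[-0.8,-0.23,0],"rotation":[0,0,0]},{"translation":[-0.8,-0.23,0],"rotation":[0,0,0]},{"translation":[-0.8,-0.23,0],"rotation":[0,0,0]},{"translation":[-0.8,-0.23,0],"rotation":[0,0,0]},{"translation":[-0.7,-0.23,0],"rotation":[0,0,0]},{"translation":[0,0,0],"rotation":[0,0,0]},{"translation":[0,0,0],"rotation":[0,0,0]},{"translation":[0,0,0],"rotation":[0,0,0]}]'
sed -i "s/c=manip.camera_params('wrist');/c=WP();/; s/p=manip.camera_params(name);/p=CP(name);/" h.py
cat >> h.py <<'E'
import functools
@functools.lru_cache(None)
def CP(n): return manip.camera_params(n)
def WP(): return CP('wrist')
E
python3 - <<'E'
from h import *
im,p,r=wshot('pics/w2.png');print(p,r.as_matrix().round(3))
hsv=cv2.cvtColor(im,cv2.COLOR_RGB2HSV);H,S,V=[hsv[...,i].astype(int) for i in range(3)]
for n,m,z in [('red',((H<8)|(H>172))&(S>150)&(V>90),.068),('grn',(H>50)&(H<80)&(S>120),.068),('yel',(H>20)&(H<33)&(S>150)&(V>120),.057)]:
  for a,c,b in blobs(m,300): print(n,a,c.round(1),rect(b,z,p,r))
im,p,r=load('pics/w1.png');hsv=cv2.cvtColor(im,cv2.COLOR_RGB2HSV);H,S,V=[hsv[...,i].astype(int) for i in range(3)]
X=np.arange(640)[None];k=(np.arange(480)[:,None]<250)
for n,m,z in [('rib',k&(V<40)&(X>360)&(X<440),.128),('lid',k&(V>140)&(S<40)&(X>540),.058),('jred',k&((H<8)|(H>172))&(S>120)&(X>520),.03)]:
  for a,c,b in blobs(m,90): print(n,a,c.round(1),rect(b,z,p,r))
print(wonz((408,251),0,p,r),wonz((30,251),0,p,r))
E
```

```text
time_s: 3.53
tcp_pos: [0.4457, -0.0452, 0.2839]
tcp_rot: [1.078, 2.951, 0.0]
wrist_force: [0.3, 0.0, -0.2]
finger_gap: 0.002
grip_force: 0.0
time_s: 4.37
tcp_pos: [0.4457, -0.0452, 0.2089]
tcp_rot: [-2.022, -2.404, -0.0]
wrist_force: [0.2, 0.0, -0.2]
finger_gap: 0.005
grip_force: 0.0
time_s: 5.2
tcp_pos: [0.4157, -0.1631, 0.2093]
tcp_rot: [-2.18, -2.261, -0.001]
wrist_force: [-0.1, -0.7, -0.3]
finger_gap: -0.001
grip_force: 0.0
[ 0.41566989 -0.16312069  0.20926932] [[-0.036  0.999  0.   ]
 [ 0.999  0.036  0.   ]
 [ 0.     0.    -1.   ]]
red 2833 [321.5 230.6] (array([ 416.6, -163. ]), array([36.3, 49.2]), 84.8)
grn 2196 [314.9 276.6] (array([ 413.2, -202.5]), array([35.6, 48.4]), 84.9)
yel 1053 [377.2 129.3] (array([456.5, -83.7]), array([33.7, 19.6]), 3.9)
rib 148 [384.7 196.9] (array([433.8,  23.7]), array([17.9, 45.3]), 24.6)
lid 16844 [592.7  98.6] (array([298. , 347.1]), array([379. , 214.7]), 0.7)
lid 196 [621.9 210.5] (array([451.9, 419.1]), array([23.3, 41.3]), 14.7)
lid 269 [574.2 246.4] (array([508.6, 324.6]), array([126.8,  14.7]), 88.8)
jred 228 [635.6 219.4] (array([474.5, 489.5]), array([56.9, 25.5]), 16.4)
[0.53624469 0.07967472 0.        ] [ 0.53962188 -0.5640086   0.        ]
```

View pics/w2.png

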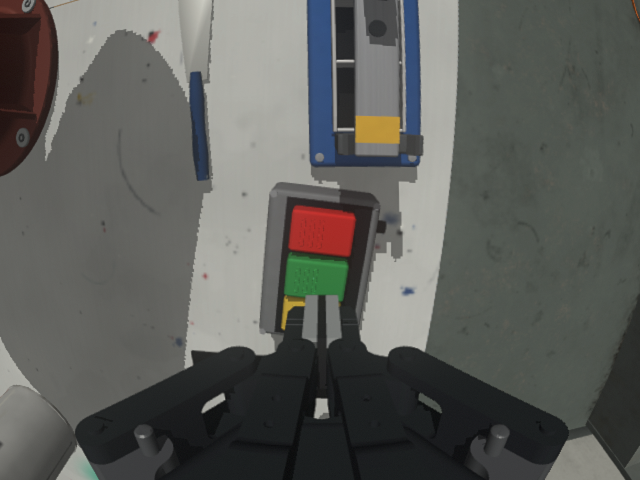

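The red key sits right under the tool at (321,230), with green at (315,277). Pressing red.

```bash
python3 -m creep '[{"translation":[0,0,0.73],"rotation":[0,0,0]},{"translation":[0,0,0.73],"rotation":[0,0,0]},{"translation":[0,0,0.73],"rotation":[0,0,0]},{"translation":[0,0,0.73],"rotation":[0,0,0]},{"translation":[0,0,0.73],"rotation":[0,0,0]},{"translation":[0,0,0.7],"rotation":[0,0,0]},{"translation":[0,0,0.1],"rotation":[0,0,0]},{"translation":[0,0,0.1],"rotation":[0,0,0]},{"translation":[0,0,0],"rotation":[0,0,0]},{"translation":[0,0,0],"rotation":[0,0,0]}]'
python3 -m creep '[{"translation":[0,0,0.1],"rotation":[0,0,0]},{"translation":[0,0,0.1],"rotation":[0,0,0]},{"translation":[0,0,0.05],"rotation":[0,0,0]},{"translation":[0,0,0.05],"rotation":[0,0,0]},{"translation":[0,0,0],"rotation":[0,0,0]},{"translation":[0,0,0],"rotation":[0,0,0]},{"translation":[0,0,0],"rotation":[0,0,0]},{"translation":[0,0,0],"rotation":[0,0,0]},{"translation":[0,0,0],"rotation":[0,0,0]},{"translation":[0,0,0],"rotation":[0,0,0]}]'
```

```text
time_s: 6.08
tcp_pos: [0.4163, -0.1635, 0.0742]
tcp_rot: [2.178, 2.262, 0.001]
wrist_force: [-0.7, 1.6, 2.7]
finger_gap: 0.001
grip_force: 1.4
time_s: 6.92
tcp_pos: [0.4158, -0.1636, 0.0639]
tcp_rot: [2.179, 2.262, 0.0]
wrist_force: [1.0, -0.5, 1.2]
finger_gap: 0.001
grip_force: 0.9
```

```bash
python3 -m creep '[{"translation":[0,0,0.05],"rotation":[0,0,0]},{"translation":[0,0,0.03],"rotation":[0,0,0]},{"translation":[0,0,0.03],"rotation":[0,0,0]},{"translation":[0,0,0],"rotation":[0,0,0]},{"translation":[0,0,0],"rotation":[0,0,0]},{"translation":[0,0,0],"rotation":[0,0,0]},{"translation":[0,0,0],"rotation":[0,0,0]},{"translation":[0,0,0],"rotation":[0,0,0]},{"translation":[0,0,0],"rotation":[0,0,0]},{"translation":[0,0,0],"rotation":[0,0,0]}]'
```

```text
time_s: 7.75
tcp_pos: [0.4162, -0.1638, 0.0627]
tcp_rot: [2.178, 2.262, 0.0]
wrist_force: [-6.0, 4.8, 22.4]
finger_gap: -0.002
grip_force: 11.5
```

```bash
python3 -m creep '[{"translation":[0,0,-0.5],"rotation":[0,0,0]},{"translation":[0,0,-0.9],"rotation":[0,0,0]},{"translation":[0,0,-0.9],"rotation":[0,0,0]},{"translation":[0,0,-0.9],"rotation":[0,0,0]},{"translation":[0,0,-0.9],"rotation":[0,0,0]},{"translation":[0,0,-0.9],"rotation":[0,0,0]},{"translation":[0,0,-0.5],"rotation":[0,0,0]},{"translation":[0,0,0],"rotation":[0,0,0]},{"translation":[0,0,0],"rotation":[0,0,0]},{"translation":[0,0,0],"rotation":[0,0,0]}]'
python3 - <<'E'
from h import *
im,p,r=wshot('pics/w3.png')
cv2.imwrite('pics/c3.png',cv2.resize(im[150:340,200:440,::-1],None,fx=3,fy=3))
E
python3 -m creep '[{"translation":[0.94,0.18,0],"rotation":[0,0,-0.1]},{"translation":[0.94,0.18,0],"rotation":[0,0,0]},{"translation":[0.94,0.18,0],"rotation":[0,0,0]},{"translation":[0.94,0.18,0],"rotation":[0,0,0]},{"translation":[0.94,0.18,0],"rotation":[0,0,0]},{"translation":[0.94,0.18,0],"rotation":[0,0,0]},{"translation":[0.94,0.18,0],"rotation":[0,0,0]},{"translation":[0,0,0],"rotation":[0,0,0]},{"translation":[0,0,0],"rotation":[0,0,0]},{"translation":[0,0,0],"rotation":[0,0,0]}]' 60
python3 - <<'E'
from h import *
im,p,r=wshot('pics/w4.png');print(p,r.as_matrix().round(3))
E
```

```text
time_s: 8.58
tcp_pos: [0.4152, -0.1631, 0.2241]
tcp_rot: [-2.178, -2.261, 0.0]
wrist_force: [-0.2, -0.6, 0.3]
finger_gap: -0.0
grip_force: 0.0
time_s: 9.47
tcp_pos: [0.4444, 0.0353, 0.2245]
tcp_rot: [-2.17, -2.27, 0.002]
wrist_force: [-0.2, -0.1, 0.5]
finger_gap: 0.702
grip_force: 0.0
[0.44435486 0.03534936 0.22449656] [[-0.045  0.999 -0.002]
 [ 0.999  0.045  0.   ]
 [ 0.    -0.002 -1.   ]]
```

View pics/c3.png

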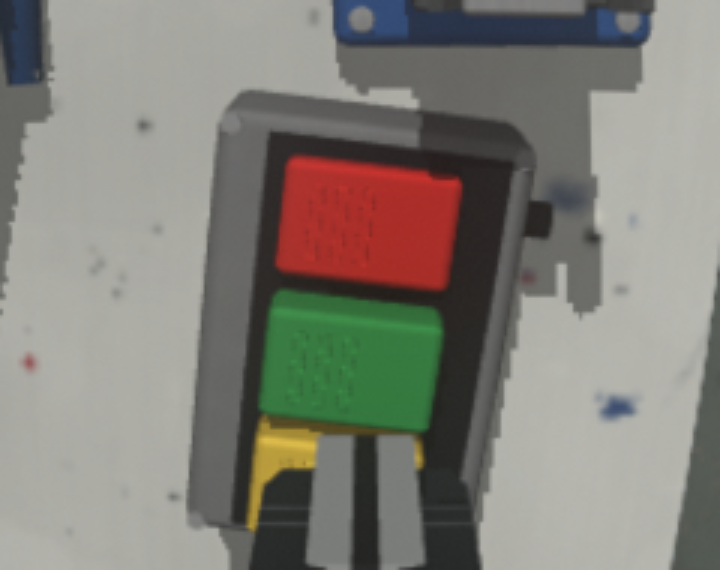

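View pics/w4.png

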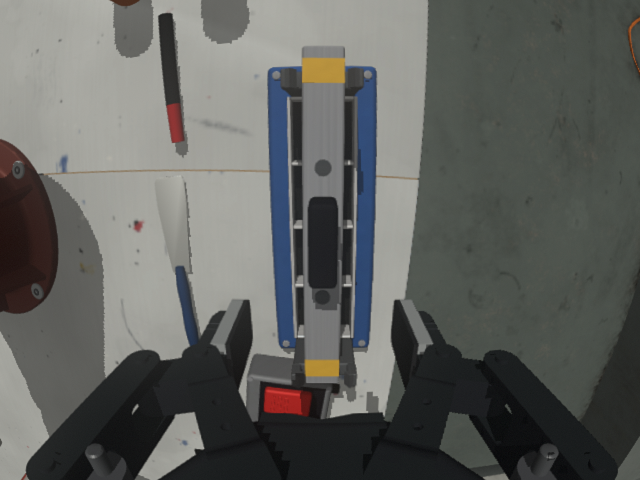

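Red is down, with no side wall showing, and green and yellow are up with their side walls visible. The rib is at (323,243). I'll measure the bar here.

Run:
```python
from h import *
im,p,r=load('pics/w4.png');hsv=cv2.cvtColor(im,cv2.COLOR_RGB2HSV);H,S,V=[hsv[...,i].astype(int) for i in range(3)]
X=np.arange(640)[None]*np.ones((480,1));Y=np.arange(480)[:,None]*np.ones((1,640))
m=(V<60)&(X>303)&(X<342)&(Y>185)&(Y<292)
for a,c,b in blobs(m,300): print('rib',a,c.round(1),rect(b,.126,p,r))
m=(H>20)&(H<33)&(S>150)&(V>120)
for a,c,b in blobs(m,200): print('yel',a,c.round(1),wonz(c,.096,p,r).round(4),rect(b,.096,p,r))
m=(H>105)&(H<125)&(S>120)&(X>230)
for a,c,b in blobs(m,1000): print('blue',a,rect(b,.018,p,r))
b=sum(b.astype(int) for a,c,b in blobs(m,200))
h=cv2.convexHull(np.argwhere(b>0)[:,::-1].astype(np.int32))
w=np.array([wonz(u[0].astype(float),.018,p,r)[:2]*1000 for u in h],np.float32);print('plinth',cv2.minAreaRect(w))
```

```text
rib 2654 [322.5 242.4] (array([445.6,  38.3]), array([19.5, 63.2]), 2.0)
yel 807 [323.6  70.5] [0.4409 0.1545 0.096 ] (array([440.9, 155.1]), array([28.7, 16.8]), 1.2)
yel 527 [321.7 367.5] [ 0.4505 -0.0833  0.096 ] (array([450.4, -83.4]), array([28.9, 16.6]), 2.6)
blue 4228 (array([485.8,  31.2]), array([ 18.2, 283.7]), 3.3)
blue 4246 (array([407.1,  27.1]), array([ 18.5, 282.9]), 2.8)
plinth ((446.3877258300781, 29.169960021972656), (96.45785522460938, 283.7569580078125), 2.9695682525634766)
```

```bash
python3 -m creep '[{"translation":[0.03,0.04,0.7],"rotation":[0,0,0]},{"translation":[0,0,0.8],"rotation":[0,0,0]},{"translation":[0,0,0.8],"rotation":[0,0,0]},{"translation":[0,0,0.8],"rotation":[0,0,0]},{"translation":[0,0,0.75],"rotation":[0,0,0]},{"translation":[0,0,0],"rotation":[0,0,0]},{"translation":[0,0,0],"rotation":[0,0,0]},{"translation":[0,0,0],"rotation":[0,0,0]},{"translation":[0,0,0],"rotation":[0,0,0]},{"translation":[0,0,0],"rotation":[0,0,0]}]'
python3 -m creep '[{"translation":[0,0,0],"rotation":[0,0,0]},{"translation":[0,0,0],"rotation":[0,0,0]},{"translation":[0,0,0],"rotation":[0,0,0]},{"translation":[0,0,0],"rotation":[0,0,0]},{"translation":[0,0,0],"rotation":[0,0,0]},{"translation":[0,0,0],"rotation":[0,0,0]},{"translation":[0,0,0],"rotation":[0,0,0]},{"translation":[0,0,0],"rotation":[0,0,0]},{"translation":[0,0,0],"rotation":[0,0,0]},{"translation":[0,0,0],"rotation":[0,0,0]}]' 10
```

```text
time_s: 10.35
tcp_pos: [0.4469, 0.036, 0.1116]
tcp_rot: [2.17, 2.269, 0.002]
wrist_force: [-0.3, -0.6, -0.5]
finger_gap: 0.702
grip_force: 0.0
time_s: 11.18
tcp_pos: [0.4463, 0.0364, 0.1105]
tcp_rot: [2.171, 2.27, 0.001]
wrist_force: [-0.2, 0.9, 4.6]
finger_gap: 0.221
grip_force: 59.7
```

```bash
python3 -m creep '[{"translation":[0,0,-0.7],"rotation":[0,0,0]},{"translation":[0,0,-1],"rotation":[0,0,0]},{"translation":[0,0,-1],"rotation":[0,0,0]},{"translation":[0,0,-1],"rotation":[0,0,0]},{"translation":[-0.6,-0.13,0],"rotation":[0,0,0]},{"translation":[-0.9,-0.2,0],"rotation":[0,0,0]},{"translation":[-0.9,-0.2,0],"rotation":[0,0,0]},{"translation":[-0.9,-0.2,0],"rotation":[0,0,0]},{"translation":[-0.9,-0.2,0],"rotation":[0,0,0]},{"translation":[-0.9,-0.2,0],"rotation":[0,0,0]}]'
python3 -m creep '[{"translation":[-0.9,-0.2,0],"rotation":[0,0,0]},{"translation":[-0.9,-0.2,0],"rotation":[0,0,0]},{"translation":[-0.9,-0.2,0],"rotation":[0,0,0]},{"translation":[-0.9,-0.2,0],"rotation":[0,0,0]},{"translation":[-0.9,-0.2,0],"rotation":[0,0,0]},{"translation":[-0.9,-0.2,0],"rotation":[0,0,0]},{"translation":[-0.9,-0.2,0],"rotation":[0,0,0]},{"translation":[-0.9,-0.2,0],"rotation":[0,0,0]},{"translation":[-0.63,-0.13,0],"rotation":[0,0,0]},{"translation":[0,0,0],"rotation":[0,0,-0.5]}]'
python3 -m creep '[{"translation":[0,0,0],"rotation":[0,0,-1]},{"translation":[0,0,0],"rotation":[0,0,-1]},{"translation":[0,0,0],"rotation":[0,0,-1]},{"translation":[0,0,0],"rotation":[0,0,-1]},{"translation":[0,0,0],"rotation":[0,0,-1]},{"translation":[0,0,0],"rotation":[0,0,-1]},{"translation":[0,0,0],"rotation":[0,0,-1]},{"translation":[0,0,0],"rotation":[0,0,-1]},{"translation":[0,0,0],"rotation":[0,0,-1]},{"translation":[0,0,0],"rotation":[0,0,-1]}]'
python3 -m creep '[{"translation":[0,0,0],"rotation":[0,0,-1]},{"translation":[0,0,0],"rotation":[0,0,-1]},{"translation":[0,0,0],"rotation":[0,0,-1]},{"translation":[0,0,0],"rotation":[0,0,-1]},{"translation":[0,0,0],"rotation":[0,0,-1]},{"translation":[0,0,0],"rotation":[0,0,-1]},{"translation":[0,0,0],"rotation":[0,0,-1]},{"translation":[0,0,0],"rotation":[0,0,-1]},{"translation":[0,0,0],"rotation":[0,0,-1]},{"translation":[0,0,0],"rotation":[0,0,-1]}]'
python3 -m creep '[{"translation":[0,0,0],"rotation":[0,0,-1]},{"translation":[0,0,0],"rotation":[0,0,-0.6]},{"translation":[0,0,0],"rotation":[0,0,0]},{"translation":[0,0,0],"rotation":[0,0,0]},{"translation":[0,0,0],"rotation":[0,0,0]},{"translation":[0,0,0],"rotation":[0,0,0]},{"translation":[0,0,0],"rotation":[0,0,0]},{"translation":[0,0,0],"rotation":[0,0,0]},{"translation":[0,0,0],"rotation":[0,0,0]},{"translation":[0,0,0],"rotation":[0,0,0]}]'
python3 - <<'E'
from h import *
im,p,r=wshot('pics/w5.png');print(p,r.as_matrix().round(3))
E
```

```text
time_s: 12.02
tcp_pos: [0.4181, -0.119, 0.2202]
tcp_rot: [-2.17, -2.269, 0.0]
wrist_force: [0.8, -1.4, -2.2]
finger_gap: 0.217
grip_force: 59.5
time_s: 12.85
tcp_pos: [0.3762, -0.3578, 0.2195]
tcp_rot: [-2.134, -2.303, 0.001]
wrist_force: [-0.4, 0.7, -2.6]
finger_gap: 0.225
grip_force: 59.5
time_s: 13.68
tcp_pos: [0.3773, -0.3545, 0.2199]
tcp_rot: [-1.208, -2.898, -0.002]
wrist_force: [-0.5, 0.3, -2.5]
finger_gap: 0.22
grip_force: 59.5
time_s: 14.52
tcp_pos: [0.3772, -0.3545, 0.2199]
tcp_rot: [-0.144, -3.137, -0.003]
wrist_force: [-0.3, -0.9, -3.7]
finger_gap: 0.222
grip_force: 59.5
time_s: 15.35
tcp_pos: [0.3775, -0.355, 0.221]
tcp_rot: [-0.026, 3.141, 0.0]
wrist_force: [-0.2, 0.2, -3.7]
finger_gap: 0.221
grip_force: 59.5
[ 0.37754184 -0.35495682  0.22098164] [[-1.    -0.016  0.   ]
 [-0.016  1.     0.   ]
 [-0.     0.    -1.   ]]
```

View pics/w5.png

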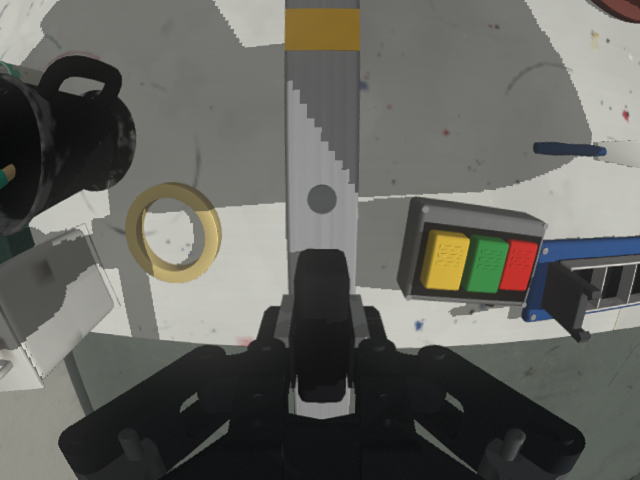

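The bar is held square, with its rib at (322,325), and hides the mat entirely, so it's centred over it. Lowering.

```bash
python3 -m creep '[{"translation":[0,0,0.7],"rotation":[0,0,0]},{"translation":[0,0,0.9],"rotation":[0,0,0]},{"translation":[0,0,0.9],"rotation":[0,0,0]},{"translation":[0,0,0.9],"rotation":[0,0,0]},{"translation":[0,0,0.9],"rotation":[0,0,0]},{"translation":[0,0,0.9],"rotation":[0,0,0]},{"translation":[0,0,0.7],"rotation":[0,0,0]},{"translation":[0,0,0.3],"rotation":[0,0,0]},{"translation":[0,0,0.13],"rotation":[0,0,0]},{"translation":[0,0,0],"rotation":[0,0,0]}]'
python3 -m creep '[{"translation":[0,0,0.07],"rotation":[0,0,0]},{"translation":[0,0,0],"rotation":[0,0,0]},{"translation":[0,0,0],"rotation":[0,0,0]},{"translation":[0,0,0],"rotation":[0,0,0]},{"translation":[0,0,0],"rotation":[0,0,0]},{"translation":[0,0,0],"rotation":[0,0,0]},{"translation":[0,0,0],"rotation":[0,0,0]},{"translation":[0,0,0],"rotation":[0,0,0]},{"translation":[0,0,0],"rotation":[0,0,0]},{"translation":[0,0,0],"rotation":[0,0,0]}]'
```

```text
time_s: 16.23
tcp_pos: [0.3774, -0.3548, 0.031]
tcp_rot: [0.026, -3.141, -0.001]
wrist_force: [-0.7, 0.6, -3.6]
finger_gap: 0.227
grip_force: 59.4
time_s: 17.07
tcp_pos: [0.3775, -0.3549, 0.0289]
tcp_rot: [-0.026, 3.141, 0.0]
wrist_force: [-0.4, 0.5, -3.7]
finger_gap: 0.223
grip_force: 59.4
```

```bash
python3 -m creep '[{"translation":[0,0,0.03],"rotation":[0,0,0]},{"translation":[0,0,0.03],"rotation":[0,0,0]},{"translation":[0,0,0],"rotation":[0,0,0]},{"translation":[0,0,0],"rotation":[0,0,0]},{"translation":[0,0,0],"rotation":[0,0,0]},{"translation":[0,0,0],"rotation":[0,0,0]},{"translation":[0,0,0],"rotation":[0,0,0]},{"translation":[0,0,0],"rotation":[0,0,0]},{"translation":[0,0,0],"rotation":[0,0,0]},{"translation":[0,0,0],"rotation":[0,0,0]}]'
```

```text
time_s: 17.9
tcp_pos: [0.3776, -0.3551, 0.0285]
tcp_rot: [-0.026, 3.141, -0.001]
wrist_force: [-4.2, 4.3, 10.3]
finger_gap: 0.222
grip_force: 61.3
```

```bash
python3 -m creep '[{"translation":[0,0,0],"rotation":[0,0,0]},{"translation":[0,0,0],"rotation":[0,0,0]},{"translation":[0,0,0],"rotation":[0,0,0]},{"translation":[0,0,-0.3],"rotation":[0,0,0]},{"translation":[0,0,-0.9],"rotation":[0,0,0]},{"translation":[0,0,-1],"rotation":[0,0,0]},{"translation":[0,0,-1],"rotation":[0,0,0]},{"translation":[0,0,-1],"rotation":[0,0,0]},{"translation":[0,0,-1],"rotation":[0,0,0]},{"translation":[0,0,-1],"rotation":[0,0,0]}]' 60
python3 -m creep '[{"translation":[-0.5,0.7,-0.3],"rotation":[0,0,0]},{"translation":[-0.5,0.9,-0.3],"rotation":[0,0,0]},{"translation":[-0.5,0.9,-0.3],"rotation":[0,0,0]},{"translation":[-0.5,0.9,-0.3],"rotation":[0,0,0]},{"translation":[-0.3,0.9,-0.3],"rotation":[0,0,0]},{"translation":[0,0.9,-0.3],"rotation":[0,0,0]},{"translation":[0,0.9,-0.3],"rotation":[0,0,0]},{"translation":[0,0.9,-0.3],"rotation":[0,0,0]},{"translation":[0,0.9,-0.3],"rotation":[0,0,0]},{"translation":[0,0.9,-0.3],"rotation":[0,0,0]}]' 85
python3 -m creep '[{"translation":[0,1,0],"rotation":[0,0,0]},{"translation":[0,1,0],"rotation":[0,0,0]},{"translation":[0,1,0],"rotation":[0,0,0]},{"translation":[0,1,0],"rotation":[0,0,0]},{"translation":[0,1,0],"rotation":[0,0,0]},{"translation":[0,1,0],"rotation":[0,0,0]},{"translation":[0,1,0],"rotation":[0,0,0]},{"translation":[0,1,0],"rotation":[0,0,0]},{"translation":[0,0.5,0],"rotation":[0,0,0]},{"translation":[0,0,0],"rotation":[0,0,0]}]'
python3 - <<'E'
from h import *
im,p,r=wshot('pics/w6.png');print(p,r.as_matrix().round(3))
hsv=cv2.cvtColor(im,cv2.COLOR_RGB2HSV);H,S,V=[hsv[...,i].astype(int) for i in range(3)]
m=((H<8)|(H>172))&(S>120)&(V>50)
for a,c,b in blobs(m,150): print('red',a,c.round(1),rect(b,.03,p,r))
E
```

```text
time_s: 18.73
tcp_pos: [0.3774, -0.3548, 0.2154]
tcp_rot: [-0.026, 3.141, -0.001]
wrist_force: [0.0, -0.3, 0.5]
finger_gap: 0.707
grip_force: 0.0
time_s: 19.57
tcp_pos: [0.4418, -0.0885, 0.3044]
tcp_rot: [-0.026, 3.141, -0.0]
wrist_force: [0.1, 0.1, -0.1]
finger_gap: 0.994
grip_force: 0.0
time_s: 20.4
tcp_pos: [0.4374, 0.1677, 0.3038]
tcp_rot: [-0.031, 3.141, 0.001]
wrist_force: [0.0, -0.7, -0.2]
finger_gap: 1.0
grip_force: 0.0
[0.43735282 0.16772086 0.30384593] [[-1.    -0.02   0.   ]
 [-0.02   1.     0.001]
 [-0.001  0.001 -1.   ]]
red 333 [280.   74.5] (array([301.3, 120.7]), array([11.9, 35.9]), 9.6)
red 857 [ 56.7 187.4] (array([ 420.4, -185. ]), array([41.4, 54.3]), 85.1)
red 3943 [603.  249.6] (array([493.8, 603.3]), array([243.3,  79.3]), 68.0)
```

View pics/w6.png

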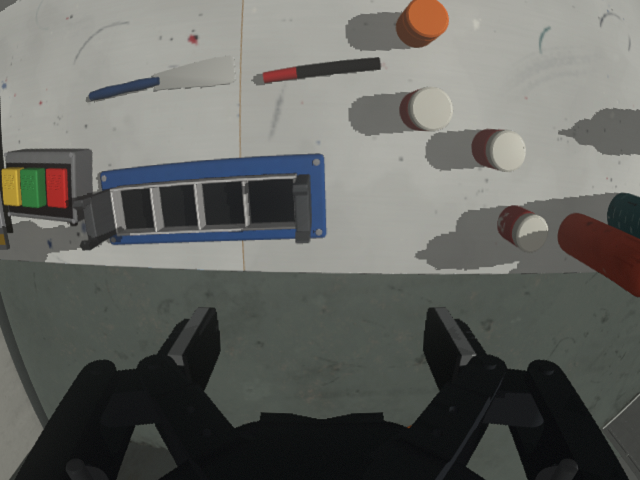

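Jar lids are at (433,109), (506,150) and (530,232). The orange look-alike at (423,22) and the bottle at (600,245) stay put. The cradle is open with four pockets spanning (112..300, 178..240).

Run:
```python
from h import *
im,p,r=load('pics/w6.png');hsv=cv2.cvtColor(im,cv2.COLOR_RGB2HSV);H,S,V=[hsv[...,i].astype(int) for i in range(3)]
X=np.arange(640)[None]*np.ones((480,1));Y=np.arange(480)[:,None]*np.ones((1,640))
m=(H>105)&(H<125)&(S>120)&(X>95)&(X<330)&(Y>140)&(Y<260)
h=cv2.convexHull(np.argwhere(m)[:,::-1].astype(np.int32))
w=np.array([wonz(u[0].astype(float),.018,p,r)[:2]*1000 for u in h],np.float32);print('plinth',cv2.minAreaRect(w))
c=np.array([.4457,.0365]);yaw=np.radians(2.4)
for y in(84,28,-28,-84):
    P=c+y/1000*np.array([-np.sin(yaw),np.cos(yaw)]);print(y,P.round(4),wproj([*P,.022],p,r).round())
from scipy.ndimage import gaussian_filter
for n,u in [('1',(433,109)),('2',(506,150)),('3',(530,232))]:
    # refine: circle by Hough near
    g=cv2.medianBlur(cv2.cvtColor(im,cv2.COLOR_RGB2GRAY),3);x0,y0=u[0]-45,u[1]-45
    g=np.ascontiguousarray(g[max(y0,0):y0+90,x0:x0+90])
    hc=cv2.HoughCircles(cv2.resize(g,None,fx=3,fy=3),cv2.HOUGH_GRADIENT,1,30,param1=100,param2=15,minRadius=50,maxRadius=80)
    print(n,'manual',wonz(u,.058,p,r).round(4))
    if hc is not None:
        for q in hc[0][:3]:
            v=(q[0]/3+x0,q[1]/3+max(y0,0));print('   hough',np.round(v,1),q[2]/3,wonz(v,.058,p,r).round(4))
cr=im[70:270,90:570,::-1];cv2.imwrite('pics/c6.png',cv2.resize(cr,None,fx=1.66,fy=1.66,interpolation=cv2.INTER_CUBIC))
```

```text
plinth ((445.49951171875, 29.617332458496094), (96.85675048828125, 284.58367919921875), 3.0958240032196045)
84 [0.4422 0.1204] [279. 200.]
28 [0.4445 0.0645] [232. 202.]
-28 [0.4469 0.0085] [187. 204.]
-84 [ 0.4492 -0.0474] [146. 206.]
1 manual [0.3341 0.2816 0.058 ]
   hough [433.5 107.8] 20.766666 [0.3328 0.2821 0.058 ]
   hough [419.5 110.5] 20.233334 [0.3369 0.267  0.058 ]
2 manual [0.3699 0.3707 0.058 ]
   hough [490.8 147.8] 19.566668 [0.3694 0.3512 0.058 ]
   hough [514.2 151.2] 21.666666 [0.3701 0.3815 0.058 ]
3 manual [0.4628 0.4176 0.058 ]
   hough [517.5 225.5] 20.833334 [0.4555 0.398  0.058 ]
   hough [538.5 235.2] 19.333334 [0.4664 0.4312 0.058 ]
```

Run:
```python
from h import *
im,p,r=load('pics/w6.png')
from math import *
# radius of lid in px at each
for q in [(.36,.30),(.40,.37),(.46,.43)]:
    a=wproj([*q,.058],p,r);b=wproj([q[0],q[1]+.024,.058],p,r);print(a.round(1),np.hypot(*(a-b)).round(1))
# bright/dark profile along pocket row, world y at z=.044 wall top, x mid
c=np.array([.4457,.0365]);yaw=np.radians(2.4);g=cv2.cvtColor(im,cv2.COLOR_RGB2GRAY)
for xo in(-.02,0,.018):
  v=[]
  for y in np.arange(-.125,.126,.001):
    P=c+y*np.array([-np.sin(yaw),np.cos(yaw)])+xo*np.array([cos(yaw),sin(yaw)]);u=wproj([*P,.044],p,r).round().astype(int);v.append(g[u[1],u[0]])
  v=np.array(v);print(xo,[int(i-125) for i in np.where(v>125)[0]])
for y in(-.084,-.028,.028,.084):
  v=[]
  for x in np.arange(-.045,.046,.001):
    P=c+y*np.array([-np.sin(yaw),np.cos(yaw)])+x*np.array([cos(yaw),sin(yaw)]);u=wproj([*P,.044],p,r).round().astype(int);v.append(int(g[u[1],u[0]]))
  print(y,v[::2])
```

```text
[448.4 134.9] 20.8
[503.1 176.7] 17.8
[538.6 230. ] 15.2
-0.02 [-120, -119, -118, -117, -116, -115, -114, -113, -112, -111, -110, -109, -108, -65, -64, -63, -62, -61, -60, -59, -58, -57, -56, -55, -54, -9, -8, -7, -6, -5, -4, -3, -2]
0 [-121, -120, -119, -118, -117, -116, -115, -114, -113, -112, -111, -110, -109, -108, -65, -64, -63, -62, -61, -60, -59, -58, -57, -56, -55, -54, -9, -8, -7, -6, -5, -4, -3, -2, -1, 47, 48, 49, 50, 51]
0.018 [-121, -120, -119, -118, -117, -115, -114, -113, -110, -109, -108, -65, -64, -63, -62, -61, -60, -59, -58, -57, -56, -55, -54, -8, -7, -6, -5, -4, -3, -2, -1, 47, 48, 49, 50, 51]
-0.084 [72, 72, 72, 72, 71, 70, 72, 61, 87, 150, 56, 40, 42, 40, 41, 41, 40, 41, 41, 40, 41, 41, 41, 40, 40, 40, 40, 40, 39, 40, 39, 40, 40, 42, 79, 78, 94, 144, 84, 69, 70, 68, 68, 78, 161, 161]
-0.028 [73, 73, 73, 73, 72, 72, 67, 79, 106, 141, 42, 42, 41, 42, 41, 40, 41, 40, 39, 40, 41, 40, 39, 39, 39, 39, 37, 39, 38, 40, 40, 40, 39, 46, 80, 78, 108, 140, 69, 69, 70, 70, 64, 113, 164, 162]
0.028 [72, 73, 73, 72, 73, 73, 71, 81, 163, 149, 38, 35, 34, 34, 34, 33, 37, 37, 37, 32, 31, 31, 36, 38, 38, 37, 37, 36, 35, 38, 38, 36, 38, 65, 79, 76, 145, 118, 67, 70, 70, 68, 62, 152, 165, 164]
0.084 [76, 74, 74, 74, 76, 75, 70, 81, 162, 61, 35, 35, 36, 34, 33, 35, 33, 34, 32, 34, 32, 34, 32, 33, 33, 32, 34, 35, 34, 34, 33, 36, 36, 60, 72, 78, 94, 74, 71, 73, 72, 71, 67, 153, 156, 157]
```

```bash
python3 -m creep '[{"translation":[0,-0.9,0],"rotation":[0,0,0]},{"translation":[0,-0.9,0],"rotation":[0,0,0]},{"translation":[0,-0.9,0],"rotation":[0,0,0]},{"translation":[0,-0.9,0],"rotation":[0,0,0]},{"translation":[0,-0.9,0],"rotation":[0,0,0]},{"translation":[0,0,0],"rotation":[0,0,0]},{"translation":[0,0,0],"rotation":[0,0,0]},{"translation":[0,0,0],"rotation":[0,0,0]},{"translation":[0,0,0],"rotation":[0,0,0]},{"translation":[0,0,0],"rotation":[0,0,0]}]'
python3 - <<'E'
from h import *
im,p,r=wshot('pics/w7.png');print(p,r.as_matrix().round(3))
hsv=cv2.cvtColor(im,cv2.COLOR_RGB2HSV);H,S,V=[hsv[...,i].astype(int) for i in range(3)]
X=np.arange(640)[None]*np.ones((480,1));Y=np.arange(480)[:,None]*np.ones((1,640))
a=wproj([.40,-.13,.018],p,r);b=wproj([.49,.19,.018],p,r)
m=(H>105)&(H<125)&(S>120)&(X>a[0])&(X<b[0])&(Y>130)
h=cv2.convexHull(np.argwhere(m)[:,::-1].astype(np.int32))
w=np.array([wonz(u[0].astype(float),.018,p,r)[:2]*1000 for u in h],np.float32);print('plinth',cv2.minAreaRect(w))
c=np.array([.4457,.0330]);yaw=np.radians(2.6);g=cv2.cvtColor(im,cv2.COLOR_RGB2GRAY)
for xo in(-.02,0,.015):
  v=[]
  for y in np.arange(-.125,.126,.001):
    P=c+y*np.array([-np.sin(yaw),np.cos(yaw)])+xo*np.array([np.cos(yaw),np.sin(yaw)]);u=wproj([*P,.044],p,r).round().astype(int);v.append(g[u[1],u[0]])
  v=np.array(v);print(xo,[int(i-125) for i in np.where(v>110)[0]])
for y in(-.084,-.028,.028,.084):
  v=[]
  for x in np.arange(-.045,.046,.001):
    P=c+y*np.array([-np.sin(yaw),np.cos(yaw)])+x*np.array([np.cos(yaw),np.sin(yaw)]);u=wproj([*P,.044],p,r).round().astype(int);v.append(int(g[u[1],u[0]]))
  print(y,[i-45 for i,q in enumerate(v) if q>100],[i-45 for i,q in enumerate(v) if q<60])
cv2.imwrite('pics/c7.png',cv2.resize(im[130:290,190:510,::-1],None,fx=2.5,fy=2.5,interpolation=cv2.INTER_CUBIC))
E
```

```text
time_s: 21.28
tcp_pos: [0.4401, 0.0307, 0.3034]
tcp_rot: [-0.028, 3.141, 0.0]
wrist_force: [-0.2, 0.9, 0.2]
finger_gap: 0.994
grip_force: 0.0
[0.44012173 0.03068404 0.30335703] [[-1.    -0.018  0.   ]
 [-0.018  1.     0.   ]
 [-0.     0.    -1.   ]]
plinth ((445.3749694824219, 28.193832397460938), (96.60553741455078, 283.7098083496094), 3.0336060523986816)
-0.02 [-118, -117, -116, -115, -114, -113, -112, -111, -110, -62, -61, -60, -59, -58, -57, -6, -5, -4]
0 [-118, -117, -116, -115, -114, -113, -112, -111, -61, -60, -59, -58, -5, -4, 50, 51, 52]
0.015 [-117, -116, -115, -114, -113, -112, -111, -61, -60, -59, -58, -57, -6, -5, -4, 50, 51, 52]
-0.084 [-29, -28, -27, -26, 28, 29, 30, 42, 43, 44, 45] [-24, -23, -22, -21, -20, -19, -18, -17, -16, -15, -14, -13, -12, -11, -10, -9, -8, -7, -6, -5, -4, -3, -2, -1, 0, 1, 2, 3, 4, 5, 6, 7, 8, 9, 10, 11, 12, 13, 14, 15, 16, 17, 18, 19, 20, 21]
-0.028 [-29, -28, -27, -26, 27, 28, 29, 41, 42, 43, 44, 45] [-25, -24, -23, -22, -21, -20, -19, -18, -17, -16, -15, -14, -13, -12, -11, -10, -9, -8, -7, -6, -5, -4, -3, -2, -1, 0, 1, 2, 3, 4, 5, 6, 7, 8, 9, 10, 11, 12, 13, 14, 15, 16, 17, 18, 19, 20]
0.028 [-29, -28, -27, 27, 28, 29, 41, 42, 43, 44, 45] [-26, -25, -24, -23, -22, -21, -20, -19, -18, -17, -16, -15, -14, -13, -12, -11, -10, -9, -8, -7, -6, -5, -4, -3, -2, -1, 0, 1, 2, 3, 4, 5, 6, 7, 8, 9, 10, 11, 12, 13, 14, 15, 16, 17, 18, 19, 20, 21]
0.084 [-30, -29, -28, -27, 27, 28, 40, 41, 42, 43, 44, 45] [-26, -25, -24, -23, -22, -21, -20, -19, -18, -17, -16, -15, -14, -13, -12, -11, -10, -9, -8, -7, -6, -5, -4, -3, -2, -1, 0, 1, 2, 3, 4, 5, 6, 7, 8, 9, 10, 11, 12, 13, 14, 15, 16, 17, 18, 19, 20, 21]
```

View pics/c7.png

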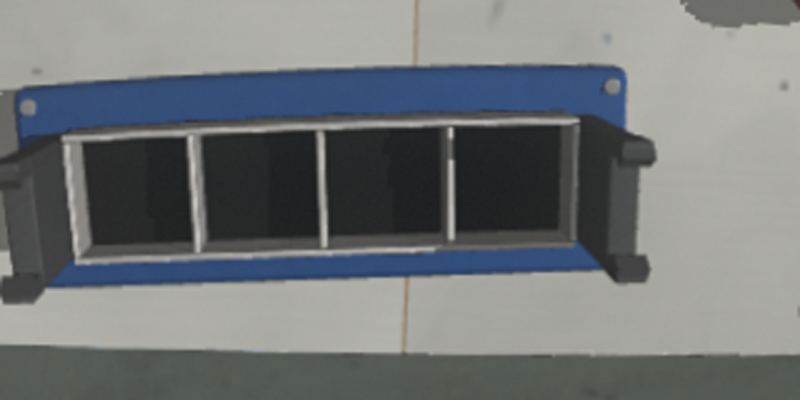

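The cradle is sharp here, with its centre wall at about (323,187). The plinth and walls give the shaker at (0.4457, 0.0285) with yaw 3°, and the bar had started about 8 mm off-centre toward +y. Going over jar 1 with the camera turned to the −y side.

```bash
python3 -m creep '[{"translation":[0.34,0.84,0.3],"rotation":[0,0,0]},{"translation":[0.34,0.84,0.3],"rotation":[0,0,0]},{"translation":[0.34,0.84,0.3],"rotation":[0,0,0]},{"translation":[0.34,0.84,0.3],"rotation":[0,0,0]},{"translation":[0.34,0.84,0.3],"rotation":[0,0,0]},{"translation":[0.34,0.84,0.3],"rotation":[0,0,0]},{"translation":[0.34,0.84,0.3],"rotation":[0,0,0]},{"translation":[0.34,0.84,0.3],"rotation":[0,0,0]},{"translation":[0.34,0.84,0.3],"rotation":[0,0,0]},{"translation":[0.34,0.84,0.3],"rotation":[0,0,0]}]'
python3 -m creep '[{"translation":[0,0,0],"rotation":[0,0,-1]},{"translation":[0,0,0],"rotation":[0,0,-1]},{"translation":[0,0,0],"rotation":[0,0,-1]},{"translation":[0,0,0],"rotation":[0,0,-1]},{"translation":[0,0,0],"rotation":[0,0,-1]},{"translation":[0,0,0],"rotation":[0,0,-1]},{"translation":[0,0,0],"rotation":[0,0,-1]},{"translation":[0,0,0],"rotation":[0,0,-1]},{"translation":[0,0,0],"rotation":[0,0,-1]},{"translation":[0,0,0],"rotation":[0,0,-1]}]'
python3 -m creep '[{"translation":[0,0,0],"rotation":[0,0,-1]},{"translation":[0,0,0],"rotation":[0,0,-1]},{"translation":[0,0,0],"rotation":[0,0,-1]},{"translation":[0,0,0],"rotation":[0,0,-1]},{"translation":[0,0,0],"rotation":[0,0,-1]},{"translation":[0,0,0],"rotation":[0,0,-1]},{"translation":[0,0,0],"rotation":[0,0,-1]},{"translation":[0,0,0],"rotation":[0,0,-1]},{"translation":[0,0,0],"rotation":[0,0,-1]},{"translation":[0,0,0],"rotation":[0,0,-1]}]'
python3 -m creep '[{"translation":[0,0,0],"rotation":[0,0,-1]},{"translation":[0,0,0],"rotation":[0,0,-1]},{"translation":[0,0,0],"rotation":[0,0,-1]},{"translation":[0,0,0],"rotation":[0,0,0]},{"translation":[0,0,0],"rotation":[0,0,0]},{"translation":[0,0,0],"rotation":[0,0,0]},{"translation":[0,0,0],"rotation":[0,0,0]},{"translation":[0,0,0],"rotation":[0,0,0]},{"translation":[0,0,0],"rotation":[0,0,0]},{"translation":[0,0,0],"rotation":[0,0,0]}]'
cat >> h.py <<'E'
def jarpos(im,p,r,guess,z=.058):
    # radial search: circle projected at lid height; pick centre maximising mean outward edge contrast
    g=cv2.GaussianBlur(cv2.cvtColor(im,cv2.COLOR_RGB2GRAY).astype(np.float32),(0,0),1)
    hsv=cv2.cvtColor(im,cv2.COLOR_RGB2HSV);H,S=hsv[...,0].astype(int),hsv[...,1].astype(int)
    red=((H<8)|(H>172))&(S>110)
    u=wproj([*guess,z],p,r);R_=np.hypot(*(wproj([guess[0],guess[1]+.024,z],p,r)-u));o=(u-3*R_).astype(int).clip(0);e=(u+3*R_).astype(int)
    c=g[o[1]:e[1],o[0]:e[0]].clip(0,255).astype(np.uint8)
    hc=cv2.HoughCircles(cv2.resize(c,None,fx=2,fy=2),cv2.HOUGH_GRADIENT,1,12,param1=60,param2=8,minRadius=int(1.8*R_),maxRadius=int(2.2*R_))
    out=[]
    if hc is not None:
        for q in hc[0][:5]:
            v=np.array([q[0]/2+o[0],q[1]/2+o[1]]);out.append((v.round(1),round(q[2]/2,1),wonz(v,z,p,r)[:2].round(4)))
    rb=[(a,cc.round(1),wonz(cc,.022,p,r)[:2].round(4)) for a,cc,b in blobs(red,100)]
    return R_,out,rb
E
python3 - <<'E'
from h import *
im,p,r=wshot('pics/w8.png');print(p,r.as_matrix().round(3))
for x in jarpos(im,p,r,(.333,.282)): print(x)
cv2.imwrite('pics/c8.png',im[:,:,::-1])
E
```

```text
time_s: 22.17
tcp_pos: [0.3329, 0.2821, 0.2129]
tcp_rot: [-0.028, 3.141, 0.0]
wrist_force: [1.4, 0.3, 0.1]
finger_gap: 0.996
grip_force: 0.0
time_s: 23.0
tcp_pos: [0.3336, 0.2809, 0.2132]
tcp_rot: [-1.106, 2.941, 0.0]
wrist_force: [-0.3, 0.1, -0.1]
finger_gap: 0.998
grip_force: 0.0
time_s: 23.83
tcp_pos: [0.3336, 0.2809, 0.2132]
tcp_rot: [-2.045, 2.385, 0.0]
wrist_force: [0.5, 0.5, 0.4]
finger_gap: 0.997
grip_force: 0.0
time_s: 24.67
tcp_pos: [0.334, 0.2804, 0.2132]
tcp_rot: [-2.277, 2.164, -0.0]
wrist_force: [-0.7, 0.0, -0.4]
finger_gap: 0.996
grip_force: 0.0
[0.33403554 0.28040212 0.21321466] [[ 0.051 -0.999  0.   ]
 [-0.999 -0.051  0.   ]
 [-0.    -0.    -1.   ]]
28.048598318974346
[(array([322.8, 211.2]), np.float32(25.4), array([0.3341, 0.2687])), (array([281.2, 302.2]), np.float32(25.6), array([0.366 , 0.3513])), (array([322.8, 227.2]), np.float32(27.4), array([0.3334, 0.2819])), (array([277.8, 245.2]), np.float32(28.4), array([0.3696, 0.2991])), (array([270.8, 249.2]), np.float32(30.2), array([0.3754, 0.3029]))]
[(5918, array([604.3,  41.7]), array([0.0443, 0.0667])), (553, array([371.4,  40.4]), array([0.2997, 0.1214])), (3340, array([614. , 411.7]), array([-0.1568,  0.5695])), (183, array([214.2, 398.5]), array([0.4496, 0.5055])), (904, array([158.3, 462.1]), array([0.5553, 0.6566]))]
```

View pics/w8.png

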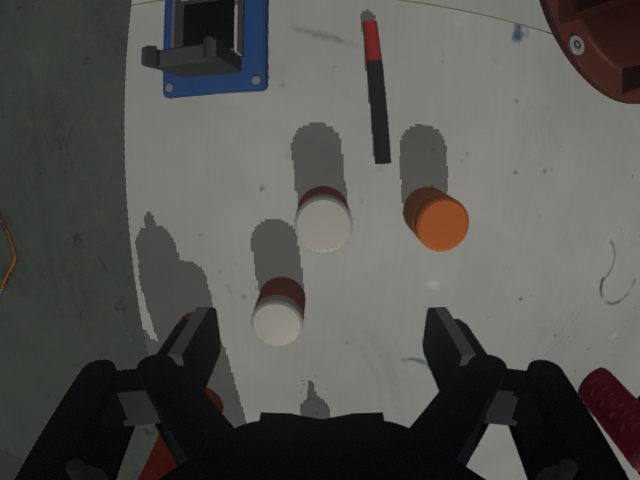

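Jar 1's lid is at (324,223), jar 2's at (278,319) and the orange look-alike is at (440,222). Refining the lid centres by brightness.

```bash
cat >> h.py <<'E'
def lid(im,p,r,guess,z=.058,t=None):
    g=cv2.cvtColor(im,cv2.COLOR_RGB2GRAY);u=wproj([*guess,z],p,r);R_=np.hypot(*(wproj([guess[0],guess[1]+.024,z],p,r)-u))
    m=np.zeros_like(g);cv2.circle(m,tuple(int(i) for i in u.round()),int(1.6*R_),255,-1)
    if t is None: t=np.median(g[int(u[1])-4:int(u[1])+5,int(u[0])-4:int(u[0])+5])-14
    b=max(blobs((g>t)&(m>0),100),key=lambda q:q[0]);c=max(cv2.findContours(b[2].astype(np.uint8),0,1)[0],key=len)
    (x,y),rr=cv2.minEnclosingCircle(c);return R_.round(1),t,b[0]/(np.pi*R_**2),b[1].round(1),(round(x,1),round(y,1),round(rr,1)),wonz(b[1],z,p,r)[:2].round(4),wonz((x,y),z,p,r)[:2].round(4)
E
python3 - <<'E'
from h import *
im,p,r=load('pics/w8.png')
for g in [(.333,.279),(.370,.371)]:
  print(wproj([*g,.058],p,r),lid(im,p,r,g))
im,p,r=load('pics/w6.png')
for g in [(.333,.279),(.370,.371),(.463,.418)]:
  print(lid(im,p,r,g))
E
```

```text
[323.45566767 223.78017592] (np.float64(28.2), np.float64(117.0), np.float64(1.6480908193804353), array([331.3, 232.2]), (324.0, 224.5, 44.8), array([0.3263, 0.2858]), array([0.3325, 0.2796]))
[276.67623826 321.47981064] (np.float64(22.2), np.float64(121.0), np.float64(1.764924914390311), array([275.7, 328.5]), (277.0, 321.0, 35.0), array([0.3709, 0.3785]), array([0.3697, 0.3705]))
(np.float64(21.7), np.float64(161.0), np.float64(1.802773751676043), array([437.2, 104.8]), (432.0, 108.0, 34.0), array([0.3289, 0.2848]), array([0.3328, 0.2792]))
(np.float64(18.0), np.float64(166.0), np.float64(1.0708355612548144), array([509.1, 148.8]), (506.5, 146.5, 23.7), array([0.3678, 0.3732]), array([0.3656, 0.3696]))
(np.float64(15.6), np.float64(131.0), np.float64(0.5291949179880192), array([532.7, 225.2]), (532.3, 228.6, 15.2), array([0.4539, 0.4185]), array([0.4581, 0.4186]))
```

```bash
python3 -m creep '[{"translation":[0.05,0.03,0.6],"rotation":[0,0,0]},{"translation":[0,0,0.8],"rotation":[0,0,0]},{"translation":[0,0,0.8],"rotation":[0,0,0]},{"translation":[0,0,0.8],"rotation":[0,0,0]},{"translation":[0,0,0.8],"rotation":[0,0,0]},{"translation":[0,0,0.8],"rotation":[0,0,0]},{"translation":[0,0,0.8],"rotation":[0,0,0]},{"translation":[0,0,0.6],"rotation":[0,0,0]},{"translation":[0,0,0],"rotation":[0,0,0]},{"translation":[0,0,0],"rotation":[0,0,0]}]' 75
python3 -m creep '[{"translation":[0,0,0],"rotation":[0,0,0]},{"translation":[0,0,0],"rotation":[0,0,0]},{"translation":[0,0,0],"rotation":[0,0,0]},{"translation":[0,0,0],"rotation":[0,0,0]},{"translation":[0,0,0],"rotation":[0,0,0]},{"translation":[0,0,0],"rotation":[0,0,0]},{"translation":[0,0,0],"rotation":[0,0,0]},{"translation":[0,0,0],"rotation":[0,0,0]},{"translation":[0,0,0],"rotation":[0,0,0]},{"translation":[0,0,0],"rotation":[0,0,0]}]' 38
python3 -m creep '[{"translation":[0,0,-0.5],"rotation":[0,0,0]},{"translation":[0,0,-0.8],"rotation":[0,0,0]},{"translation":[0,0,-1],"rotation":[0,0,0]},{"translation":[0,0,-1],"rotation":[0,0,0]},{"translation":[0,0,-1],"rotation":[0,0,0]},{"translation":[0,0,-0.7],"rotation":[0,0,0]},{"translation":[0,0,0],"rotation":[0,0,0]},{"translation":[0,0,0],"rotation":[0,0,0]},{"translation":[0,0,0],"rotation":[0,0,0]},{"translation":[0,0,0],"rotation":[0,0,0]}]'
python3 - <<'E'
from h import *
im,p,r=wshot('pics/w9.png');print(p)
cv2.imwrite('pics/c9.png',cv2.resize(im[180:480,160:480,::-1],None,fx=2,fy=2))
z=p[2]-.033+.058
for d in(-.01,0,.01): print(d,wproj(p+r.apply([d,0,0])+[0,0,.025],p,r))
E
```

```text
time_s: 25.55
tcp_pos: [0.3325, 0.2786, 0.0329]
tcp_rot: [2.276, -2.163, -0.001]
wrist_force: [0.3, 0.4, -0.1]
finger_gap: 0.879
grip_force: 0.0
time_s: 26.38
tcp_pos: [0.3345, 0.2794, 0.0352]
tcp_rot: [-2.276, 2.162, -0.002]
wrist_force: [-1.6, -0.3, 6.1]
finger_gap: 0.543
grip_force: 61.7
time_s: 27.22
tcp_pos: [0.3327, 0.2786, 0.1821]
tcp_rot: [2.277, -2.163, -0.001]
wrist_force: [0.0, -0.3, -2.5]
finger_gap: 0.541
grip_force: 61.9
[0.33265335 0.27863348 0.18205816]
-0.01 [322.43414041 378.76448257]
0 [322.48967193 357.02400866]
0.01 [322.54642364 333.32978659]
```

View pics/c9.png

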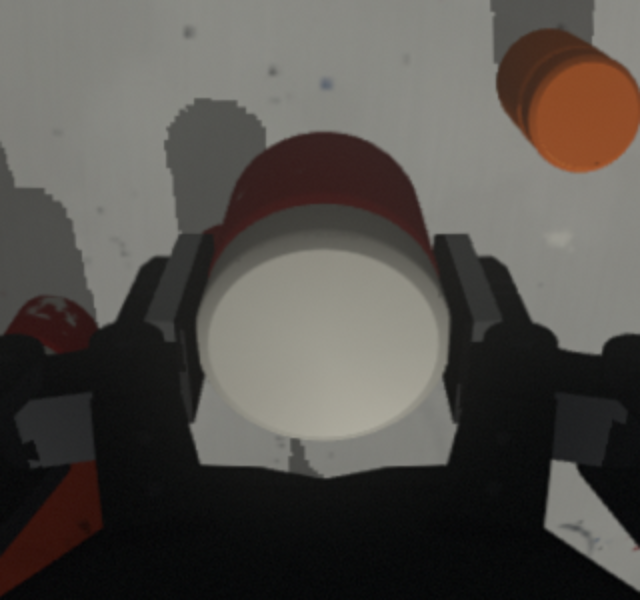

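The jar is upright in the grip. In the crop, its lid centre is at about (323,343), with edges at rows 248 and 438, symmetric between the pads. Working out its offset in the tool.

Run:
```python
from h import *
im,p,r=load('pics/w9.png')
for h in(.023,.025):
    f=lambda v:r.inv().apply(wonz(v,p[2]+h,p,r)-p).round(4)
    print(h,f((321.5,304)),f((321.5,399)),f((263.5,350)),f((380.5,350)))
# pocket targets
c=np.array([.4457,.0285]);y=np.radians(3)
for k in(84,28,-28,-84):print(k,(c+k/1000*np.array([-np.sin(y),np.cos(y)])).round(4))
```

```text
0.023 [ 0.0203 -0.0003 -0.023 ] [-0.0219 -0.0003 -0.023 ] [ 0.0013 -0.0212 -0.023 ] [ 0.0013  0.0209 -0.023 ]
0.025 [ 0.0214 -0.0003 -0.025 ] [-0.0202 -0.0003 -0.025 ] [ 0.0027 -0.0208 -0.025 ] [ 0.0027  0.0206 -0.025 ]
84 [0.4413 0.1124]
28 [0.4442 0.0565]
-28 [0.4472 0.0005]
-84 [ 0.4501 -0.0554]
```

```bash
python3 -m creep '[{"translation":[0.5,-0.18,0],"rotation":[0,0,0]},{"translation":[0.81,-0.29,0],"rotation":[0,0,0]},{"translation":[0.81,-0.29,0],"rotation":[0,0,0]},{"translation":[0.81,-0.29,0],"rotation":[0,0,0]},{"translation":[0.81,-0.29,0],"rotation":[0,0,0]},{"translation":[0.81,-0.29,0],"rotation":[0,0,0]},{"translation":[0.81,-0.29,0],"rotation":[0,0,0]},{"translation":[0.81,-0.29,0],"rotation":[0,0,0]},{"translation":[0.81,-0.29,0],"rotation":[0,0,0]},{"translation":[0.81,-0.28,0],"rotation":[0,0,0]}]'
python3 -m creep '[{"translation":[0.81,-0.28,0],"rotation":[0,0,0]},{"translation":[0.81,-0.28,0],"rotation":[0,0,0]},{"translation":[0,0,0],"rotation":[0,0,0]},{"translation":[0,0,0.8],"rotation":[0,0,0]},{"translation":[0,0,0.8],"rotation":[0,0,0]},{"translation":[0,0,0.8],"rotation":[0,0,0]},{"translation":[0,0,0],"rotation":[0,0,0]},{"translation":[0,0,0],"rotation":[0,0,0]},{"translation":[0,0,0],"rotation":[0,0,0]},{"translation":[0,0,0],"rotation":[0,0,0]}]'
python3 - <<'E'
from h import *
s,p,r=st();print(p,r.inv().apply(np.array([.4472,.0005,.0])-p)/.03, s['joints'])
E
```

```text
time_s: 28.1
tcp_pos: [0.4283, 0.0486, 0.1822]
tcp_rot: [2.277, -2.163, -0.002]
wrist_force: [0.0, 0.9, -1.3]
finger_gap: 0.543
grip_force: 61.8
time_s: 28.93
tcp_pos: [0.4486, 0.002, 0.1128]
tcp_rot: [-2.277, 2.163, -0.003]
wrist_force: [-0.1, -0.0, -1.5]
finger_gap: 0.541
grip_force: 62.0
[0.44857862 0.00200799 0.11280483] [0.04558601 0.05593533 3.76008533] [-2.88679951e-01 -3.64052494e-01 -5.63561475e-01  1.36922193e+00
  9.96573495e-05 -1.91115899e+00]
```

```bash
python3 -m creep '[{"translation":[0.05,0.05,0],"rotation":[0,0,0]},{"translation":[0,0,0.3],"rotation":[0,0,0]},{"translation":[0,0,0.4],"rotation":[0,0,0]},{"translation":[0,0,0.4],"rotation":[0,0,0]},{"translation":[0,0,0.3],"rotation":[0,0,0]},{"translation":[0,0,0.2],"rotation":[0,0,0]},{"translation":[0,0,0.1],"rotation":[0,0,0]},{"translation":[0,0,0],"rotation":[0,0,0]},{"translation":[0,0,0],"rotation":[0,0,0]},{"translation":[0,0,0],"rotation":[0,0,0]}]'
python3 -m creep '[{"translation":[0,0,0.06],"rotation":[0,0,0]},{"translation":[0,0,0.06],"rotation":[0,0,0]},{"translation":[0,0,0],"rotation":[0,0,0]},{"translation":[0,0,0],"rotation":[0,0,0]},{"translation":[0,0,0],"rotation":[0,0,0]},{"translation":[0,0,0],"rotation":[0,0,0]},{"translation":[0,0,0],"rotation":[0,0,0]},{"translation":[0,0,0],"rotation":[0,0,0]},{"translation":[0,0,0],"rotation":[0,0,0]},{"translation":[0,0,0],"rotation":[0,0,0]}]'
```

```text
time_s: 29.77
tcp_pos: [0.4467, 0.0004, 0.0607]
tcp_rot: [-2.278, 2.163, -0.001]
wrist_force: [-0.6, 0.1, -2.6]
finger_gap: 0.54
grip_force: 62.0
time_s: 30.6
tcp_pos: [0.4468, 0.0004, 0.0572]
tcp_rot: [-2.277, 2.163, -0.002]
wrist_force: [-0.3, -0.2, 5.8]
finger_gap: 0.539
grip_force: 62.7
```

```bash
python3 -m creep '[{"translation":[0,0,0],"rotation":[0,0,0]},{"translation":[0,0,0],"rotation":[0,0,0]},{"translation":[0,0,0],"rotation":[0,0,0]},{"translation":[0,0,0],"rotation":[0,0,0]},{"translation":[0,0,-0.4],"rotation":[0,0,0]},{"translation":[0,0,-0.8],"rotation":[0,0,0]},{"translation":[0,0,-1],"rotation":[0,0,0]},{"translation":[0,0,-1],"rotation":[0,0,0]},{"translation":[0,0,-1],"rotation":[0,0,0]},{"translation":[0,0,-0.8],"rotation":[0,0,0]}]' 70
python3 -m creep '[{"translation":[-0.6,0.1,0],"rotation":[0,0,0]},{"translation":[-0.85,0.13,0],"rotation":[0,0,0]},{"translation":[-0.85,0.13,0],"rotation":[0,0,0]},{"translation":[-0.85,0.13,0],"rotation":[0,0,0]},{"translation":[-0.85,0.13,0],"rotation":[0,0,0]},{"translation":[-0.85,0.13,0],"rotation":[0,0,0]},{"translation":[-0.85,0.13,0],"rotation":[0,0,0]},{"translation":[-0.85,0.13,0],"rotation":[0,0,0]},{"translation":[-0.85,0.13,0],"rotation":[0,0,0]},{"translation":[-0.85,0.13,0],"rotation":[0,0,0]}]' 75
python3 -m creep '[{"translation":[-0.85,0.13,0],"rotation":[0,0,0]},{"translation":[-0.85,0.13,0],"rotation":[0,0,0]},{"translation":[-0.85,0.13,0],"rotation":[0,0,0]},{"translation":[-0.85,0.13,0],"rotation":[0,0,0]},{"translation":[-0.85,0.13,0],"rotation":[0,0,0]},{"translation":[0,0,0],"rotation":[0,0,0]},{"translation":[0,0,0],"rotation":[0,0,0]},{"translation":[0,0,0],"rotation":[0,0,0]},{"translation":[0,0,0],"rotation":[0,0,0]},{"translation":[0,0,0],"rotation":[0,0,0]}]'
python3 - <<'E'
from h import *
im,p,r=wshot('pics/w10.png');print(p)
g=cv2.cvtColor(im,cv2.COLOR_RGB2GRAY)
u=wproj([.370,.371,.058],p,r);print(u)
for t in(100,110,120,130,140,150):
  try:print(lid(im,p,r,(.370,.371),t=t))
  except Exception as e:print(t,e)
for x in jarpos(im,p,r,(.370,.371)): print(x)
i0=u.astype(int);print(g[i0[1],i0[0]-60:i0[0]+60:2]);print(g[i0[1]-60:i0[1]+60:2,i0[0]])
E
```

```text
time_s: 31.43
tcp_pos: [0.4466, 0.0005, 0.2099]
tcp_rot: [-2.277, 2.163, -0.003]
wrist_force: [0.4, -0.5, 0.3]
finger_gap: 0.818
grip_force: 0.0
time_s: 32.27
tcp_pos: [0.3951, 0.247, 0.2076]
tcp_rot: [-2.277, 2.163, -0.001]
wrist_force: [0.1, 0.5, 0.2]
finger_gap: 0.877
grip_force: 0.0
time_s: 33.1
tcp_pos: [0.3699, 0.3714, 0.2069]
tcp_rot: [-2.276, 2.165, -0.0]
wrist_force: [0.5, 0.9, -0.2]
finger_gap: 0.877
grip_force: 0.0
[0.36990258 0.37136275 0.20693464]
[322.04037127 226.98656964]
(np.float64(28.7), 100, np.float64(2.007772687648596), array([322.5, 233.9]), (322.0, 227.0, 45.0), array([0.3693, 0.3767]), array([0.37 , 0.371]))
(np.float64(28.7), 110, np.float64(1.9725350184921788), array([322.6, 234.3]), (322.0, 227.0, 45.0), array([0.3692, 0.377 ]), array([0.37 , 0.371]))
(np.float64(28.7), 120, np.float64(1.9311017151983698), array([322.7, 234.6]), (322.0, 227.0, 45.0), array([0.3691, 0.3773]), array([0.37 , 0.371]))
(np.float64(28.7), 130, np.float64(1.880374960698473), array([322.8, 235. ]), (322.0, 227.0, 45.0), array([0.369 , 0.3775]), array([0.37 , 0.371]))
(np.float64(2
[... 400 characters left out ...]
[223.6, 252.3]), array([0.4598, 0.4094])), (707, array([631.2, 339.1]), array([-0.0658,  0.5131])), (973, array([232.7, 372.2]), array([0.4581, 0.5478])), (2238, array([160. , 450.8]), array([0.5778, 0.7097]))]
[134 135 134 135 136 136 136 135 135 135 136 136 136 137 137 112 115 138
 138 139 140 139 139 138 140 140 139 140 139 139 140 140 140 140 139 139
 140 140 140 140 139 140 139 126 116 135 135 135 134 136 135 134 135 134
 134 135 135 135 135 135]
[ 85  85  86  85  84  84  85  85  85  85  84  86  58  44  46  43  51  67
  88 104 138 138 138 138 138 138 138 138 138 140 140 139 140 140 140 140
 142 142 142 142 142 144 143 144 144 158 142 134 134 133 134 133 133 133
 133 133 132 132 132 132]
```

```bash
python3 -m creep '[{"translation":[-0.04,0,0.6],"rotation":[0,0,0]},{"translation":[0,0,0.8],"rotation":[0,0,0]},{"translation":[0,0,0.8],"rotation":[0,0,0]},{"translation":[0,0,0.8],"rotation":[0,0,0]},{"translation":[0,0,0.8],"rotation":[0,0,0]},{"translation":[0,0,0.8],"rotation":[0,0,0]},{"translation":[0,0,0.7],"rotation":[0,0,0]},{"translation":[0,0,0.5],"rotation":[0,0,0]},{"translation":[0,0,0],"rotation":[0,0,0]},{"translation":[0,0,0],"rotation":[0,0,0]}]' 75
python3 -m creep '[{"translation":[0,0,0],"rotation":[0,0,0]},{"translation":[0,0,0],"rotation":[0,0,0]},{"translation":[0,0,0],"rotation":[0,0,0]},{"translation":[0,0,0],"rotation":[0,0,0]},{"translation":[0,0,0],"rotation":[0,0,0]},{"translation":[0,0,0],"rotation":[0,0,0]},{"translation":[0,0,0],"rotation":[0,0,0]},{"translation":[0,0,0],"rotation":[0,0,0]},{"translation":[0,0,0],"rotation":[0,0,0]},{"translation":[0,0,0],"rotation":[0,0,0]}]' 38
python3 -m creep '[{"translation":[0,0,-0.5],"rotation":[0,0,0]},{"translation":[0,0,-0.8],"rotation":[0,0,0]},{"translation":[0,0,-1],"rotation":[0,0,0]},{"translation":[0,0,-1],"rotation":[0,0,0]},{"translation":[0,0,-1],"rotation":[0,0,0]},{"translation":[0,0,-0.7],"rotation":[0,0,0]},{"translation":[0,0,0],"rotation":[0,0,0]},{"translation":[0,0,0],"rotation":[0,0,0]},{"translation":[0,0,0],"rotation":[0,0,0]},{"translation":[0,0,0],"rotation":[0,0,0]}]'
python3 - <<'E'
from h import *
im,p,r=wshot('pics/w11.png');print(p)
def prof(f):
    im,p,r=load(f);g=cv2.cvtColor(im,cv2.COLOR_RGB2GRAY).astype(int);print(f,g[280:420:2,322]);print(g[350,240:400:2])
prof('pics/w9.png');prof('pics/w11.png')
E
```

```text
time_s: 33.98
tcp_pos: [0.3692, 0.3726, 0.0324]
tcp_rot: [2.276, -2.164, -0.001]
wrist_force: [-0.3, -0.4, 0.2]
finger_gap: 0.879
grip_force: 0.0
time_s: 34.82
tcp_pos: [0.3708, 0.3739, 0.0345]
tcp_rot: [-2.276, 2.162, -0.002]
wrist_force: [0.0, -0.1, 7.0]
finger_gap: 0.542
grip_force: 61.9
time_s: 35.65
tcp_pos: [0.3689, 0.3729, 0.1812]
tcp_rot: [2.276, -2.162, -0.001]
wrist_force: [-0.8, -0.8, -1.3]
finger_gap: 0.545
grip_force: 61.7
[0.36889259 0.37287737 0.18121534]
pics/w9.png [ 40  59  62  64  64  64  65  70  81  86  92  95 113 138 140 139 140 141
 141 142 143 143 143 145 146 146 146 147 148 148 149 150 151 151 152 153
 154 153 155 155 156 157 157 156 157 158 159 159 159 161 160 162 162 162
 163 164 164 165 165 158 138 125 125 124 125 124 124 124 125 123]
[ 24  43  55  57  33  36  34  27  26  66 115 115 134 140 140 140 141 142
 142 142 143 143 144 145 146 146 146 147 147 147 148 148 150 150 150 150
 152 152 153 152 152 153 153 152 152 152 152 153 152 151 151 151 152 152
 151 151 150 150 150 151 150 149 150 150 150 149 150 149 149 144 125 123
  74  25  27  25  27  29  51  56]
pics/w11.png [ 47  64  64  64  67  67  67  80  88  92  97 103 138 143 144 144 145 146
 146 147 148 148 149 149 150 150 152 152 153 153 154 154 155 155 156 157
 157 159 159 159 160 161 161 161 162 163 164 164 165 164 165 165 166 167
 167 168 168 169 170 157 133 136 136 136 137 138 137 137 137 137]
[ 23  42  57  59  32  26  27  25  27  73 117 121 142 143 143 145 144 146
 146 146 147 149 149 148 149 149 151 151 152 151 152 154 153 155 155 155
 155 156 156 156 157 157 157 157 157 158 157 156 157 155 155 156 155 155
 156 156 155 156 156 155 155 155 155 155 154 155 155 154 154 153 133  82
  73  25  26  26  30  29  55  57]
```

```bash
python3 -m creep '[{"translation":[0.4,-0.14,0],"rotation":[0,0,0]},{"translation":[0.79,-0.14,0],"rotation":[0,0,0]},{"translation":[0.79,-0.14,0],"rotation":[0,0,0]},{"translation":[0.79,-0.14,0],"rotation":[0,0,0]},{"translation":[0.79,-0.14,0],"rotation":[0,0,0]},{"translation":[0.79,-0.14,0],"rotation":[0,0,0]},{"translation":[0.79,-0.14,0],"rotation":[0,0,0]},{"translation":[0.79,-0.14,0],"rotation":[0,0,0]},{"translation":[0.79,-0.14,0],"rotation":[0,0,0]},{"translation":[0.79,-0.14,0],"rotation":[0,0,0]}]'
python3 -m creep '[{"translation":[0.79,-0.14,0],"rotation":[0,0,0]},{"translation":[0.79,-0.14,0],"rotation":[0,0,0]},{"translation":[0.79,-0.14,0],"rotation":[0,0,0]},{"translation":[0.79,-0.14,0],"rotation":[0,0,0]},{"translation":[0,0,0],"rotation":[0,0,0]},{"translation":[0,0,0.8],"rotation":[0,0,0]},{"translation":[0,0,0.8],"rotation":[0,0,0]},{"translation":[0,0,0.7],"rotation":[0,0,0]},{"translation":[0,0,0],"rotation":[0,0,0]},{"translation":[0,0,0],"rotation":[0,0,0]}]'
python3 - <<'E'
from h import *
s,p,r=st();print(p,r.inv().apply(np.array([.4442,.0565,.057])-p)/.03)
E
```

```text
time_s: 36.53
tcp_pos: [0.4228, 0.1487, 0.1819]
tcp_rot: [2.277, -2.163, -0.001]
wrist_force: [0.5, 0.9, -0.6]
finger_gap: 0.546
grip_force: 61.7
time_s: 37.37
tcp_pos: [0.4435, 0.0567, 0.1127]
tcp_rot: [2.277, -2.163, -0.004]
wrist_force: [0.7, -0.9, 0.3]
finger_gap: 0.542
grip_force: 61.9
[0.44346494 0.056741   0.11272091] [ 0.01051086 -0.02892805  1.85728777]
```

```bash
python3 -m creep '[{"translation":[0.01,-0.03,0],"rotation":[0,0,0]},{"translation":[0,0,0.3],"rotation":[0,0,0]},{"translation":[0,0,0.4],"rotation":[0,0,0]},{"translation":[0,0,0.4],"rotation":[0,0,0]},{"translation":[0,0,0.3],"rotation":[0,0,0]},{"translation":[0,0,0.2],"rotation":[0,0,0]},{"translation":[0,0,0.1],"rotation":[0,0,0]},{"translation":[0,0,0],"rotation":[0,0,0]},{"translation":[0,0,0],"rotation":[0,0,0]},{"translation":[0,0,0],"rotation":[0,0,0]}]'
python3 -m creep '[{"translation":[0,0,0.06],"rotation":[0,0,0]},{"translation":[0,0,0.07],"rotation":[0,0,0]},{"translation":[0,0,0],"rotation":[0,0,0]},{"translation":[0,0,0],"rotation":[0,0,0]},{"translation":[0,0,0],"rotation":[0,0,0]},{"translation":[0,0,0],"rotation":[0,0,0]},{"translation":[0,0,0],"rotation":[0,0,0]},{"translation":[0,0,0],"rotation":[0,0,0]},{"translation":[0,0,0],"rotation":[0,0,0]},{"translation":[0,0,0],"rotation":[0,0,0]}]'
```

```text
time_s: 38.2
tcp_pos: [0.4459, 0.0563, 0.0631]
tcp_rot: [-2.277, 2.163, -0.001]
wrist_force: [-0.4, 0.7, -1.3]
finger_gap: 0.539
grip_force: 61.9
time_s: 39.03
tcp_pos: [0.4456, 0.0564, 0.0587]
tcp_rot: [-2.278, 2.163, -0.0]
wrist_force: [0.4, 0.9, -1.0]
finger_gap: 0.541
grip_force: 61.9
```

```bash
python3 -m creep '[{"translation":[0,0,0.04],"rotation":[0,0,0]},{"translation":[0,0,0.04],"rotation":[0,0,0]},{"translation":[0,0,0],"rotation":[0,0,0]},{"translation":[0,0,0],"rotation":[0,0,0]},{"translation":[0,0,0],"rotation":[0,0,0]},{"translation":[0,0,0],"rotation":[0,0,0]},{"translation":[0,0,0],"rotation":[0,0,0]},{"translation":[0,0,0],"rotation":[0,0,0]},{"translation":[0,0,0],"rotation":[0,0,0]},{"translation":[0,0,0],"rotation":[0,0,0]}]'
python3 -m creep '[{"translation":[0,0,0],"rotation":[0,0,0]},{"translation":[0,0,0],"rotation":[0,0,0]},{"translation":[0,0,0],"rotation":[0,0,0]},{"translation":[0,0,0],"rotation":[0,0,0]},{"translation":[0,0,-0.4],"rotation":[0,0,0]},{"translation":[0,0,-0.8],"rotation":[0,0,0]},{"translation":[0,0,-1],"rotation":[0,0,0]},{"translation":[0,0,-1],"rotation":[0,0,0]},{"translation":[0,0,-1],"rotation":[0,0,0]},{"translation":[0,0,-0.8],"rotation":[0,0,0]}]' 70
python3 -m creep '[{"translation":[-0.6,-0.07,0],"rotation":[0,0,0]},{"translation":[-0.8,-0.07,0],"rotation":[0,0,0]},{"translation":[-0.8,-0.07,0],"rotation":[0,0,0]},{"translation":[-0.8,-0.07,0],"rotation":[0,0,0]},{"translation":[-0.8,-0.07,0],"rotation":[0,0,0]},{"translation":[-0.8,-0.07,0],"rotation":[0,0,0]},{"translation":[-0.8,-0.07,0],"rotation":[0,0,0]},{"translation":[-0.8,-0.07,0],"rotation":[0,0,0]},{"translation":[-0.8,-0.07,0],"rotation":[0,0,0]},{"translation":[-0.8,-0.07,0],"rotation":[0,0,0]}]' 75
python3 -m creep '[{"translation":[-0.8,-0.07,0],"rotation":[0,0,0]},{"translation":[-0.8,-0.07,0],"rotation":[0,0,0]},{"translation":[-0.8,-0.07,0],"rotation":[0,0,0]},{"translation":[-0.8,-0.07,0],"rotation":[0,0,0]},{"translation":[0,0,0],"rotation":[0,0,0]},{"translation":[0,0,0],"rotation":[0,0,0]},{"translation":[0,0,0],"rotation":[0,0,0]},{"translation":[0,0,0],"rotation":[0,0,0]},{"translation":[0,0,0],"rotation":[0,0,0]},{"translation":[0,0,0],"rotation":[0,0,0]}]'
python3 - <<'E'
from h import *
im,p,r=wshot('pics/w12.png');print(p)
u=wproj([.46,.418,.058],p,r);print(u)
cv2.imwrite('pics/c12.png',cv2.resize(im[120:420,120:520,::-1],None,fx=2,fy=2))
E
```

```text
time_s: 39.87
tcp_pos: [0.4457, 0.0563, 0.0565]
tcp_rot: [-2.278, 2.163, -0.0]
wrist_force: [-2.5, 0.8, 5.8]
finger_gap: 0.548
grip_force: 62.3
time_s: 40.7
tcp_pos: [0.4459, 0.0563, 0.2097]
tcp_rot: [-2.277, 2.163, -0.003]
wrist_force: [1.0, 0.3, -0.9]
finger_gap: 0.818
grip_force: 0.0
time_s: 41.53
tcp_pos: [0.4544, 0.2924, 0.2072]
tcp_rot: [-2.278, 2.163, -0.0]
wrist_force: [-0.4, 0.2, 0.4]
finger_gap: 0.877
grip_force: 0.0
time_s: 42.37
tcp_pos: [0.4582, 0.3868, 0.2067]
tcp_rot: [-2.277, 2.164, -0.0]
wrist_force: [-0.4, 1.3, -0.1]
finger_gap: 0.878
grip_force: 0.0
[0.45818828 0.38682851 0.20665029]
[317.94400531 264.31353151]
```

View pics/c12.png

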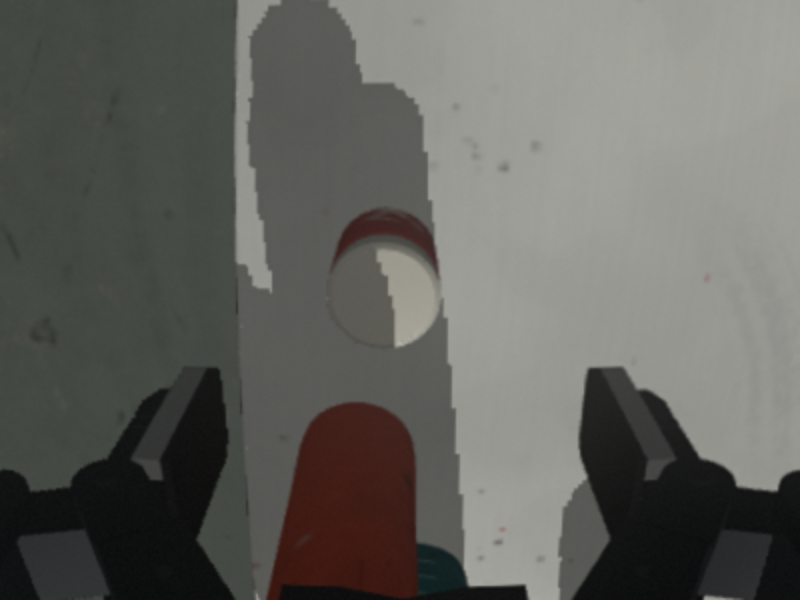

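Jar 3's lid is at (384,292) in the crop, which is (312,266) in full pixels. The bottle's base edge is at (355,402) in the crop. Working out both positions.

Run:
```python
from h import *
im,p,r=load('pics/w12.png')
j=wonz((312.2,266),.058,p,r);b=wonz((297.5,321),0,p,r)
print(j,b,r.inv().apply(j-p)/.03)
im,p,r=load('pics/w10.png');print('check jar2',wonz((322,229.5),.058,p,r))
```

```text
[0.46461125 0.41971799 0.058     ] [0.47792529 0.50517774 0.        ] [-1.08319911 -0.2673794   4.95530571]
check jar2 [0.36992639 0.37305853 0.058     ]
```

```bash
python3 -m creep '[{"translation":[-0.54,-0.13,0],"rotation":[0,0,0]},{"translation":[-0.54,-0.14,0.3],"rotation":[0,0,0]},{"translation":[0,0,0.8],"rotation":[0,0,0]},{"translation":[0,0,0.8],"rotation":[0,0,0]},{"translation":[0,0,0.8],"rotation":[0,0,0]},{"translation":[0,0,0.8],"rotation":[0,0,0]},{"translation":[0,0,0.8],"rotation":[0,0,0]},{"translation":[0,0,0.8],"rotation":[0,0,0]},{"translation":[0,0,0.69],"rotation":[0,0,0]},{"translation":[0,0,0],"rotation":[0,0,0]}]' 75
python3 -m creep '[{"translation":[0,0,0],"rotation":[0,0,0]},{"translation":[0,0,0],"rotation":[0,0,0]},{"translation":[0,0,0],"rotation":[0,0,0]},{"translation":[0,0,0],"rotation":[0,0,0]},{"translation":[0,0,0],"rotation":[0,0,0]},{"translation":[0,0,0],"rotation":[0,0,0]},{"translation":[0,0,0],"rotation":[0,0,0]},{"translation":[0,0,0],"rotation":[0,0,0]},{"translation":[0,0,0],"rotation":[0,0,0]},{"translation":[0,0,0],"rotation":[0,0,0]}]' 38
python3 -m creep '[{"translation":[0,0,-0.5],"rotation":[0,0,0]},{"translation":[0,0,-0.8],"rotation":[0,0,0]},{"translation":[0,0,-1],"rotation":[0,0,0]},{"translation":[0,0,-1],"rotation":[0,0,0]},{"translation":[0,0,-1],"rotation":[0,0,0]},{"translation":[0,0,-0.7],"rotation":[0,0,0]},{"translation":[0,0,0],"rotation":[0,0,0]},{"translation":[0,0,0],"rotation":[0,0,0]},{"translation":[0,0,0],"rotation":[0,0,0]},{"translation":[0,0,0],"rotation":[0,0,0]}]'
python3 - <<'E'
from h import *
im,p,r=wshot('pics/w13.png');print(p,r.inv().apply(np.array([.4413,.1124,p[2]])-p)/.03)
g=cv2.cvtColor(im,cv2.COLOR_RGB2GRAY).astype(int);print(g[280:420:2,322]);print(g[350,240:400:2])
E
```

```text
time_s: 43.25
tcp_pos: [0.4618, 0.4183, 0.0278]
tcp_rot: [2.273, -2.16, -0.003]
wrist_force: [-1.4, -0.5, -0.9]
finger_gap: 0.879
grip_force: 0.0
time_s: 44.08
tcp_pos: [0.4658, 0.421, 0.035]
tcp_rot: [-2.275, 2.161, -0.002]
wrist_force: [-0.7, -0.3, 8.1]
finger_gap: 0.545
grip_force: 62.4
time_s: 44.92
tcp_pos: [0.4638, 0.4198, 0.1811]
tcp_rot: [2.276, -2.162, -0.001]
wrist_force: [-0.2, -0.2, -1.9]
finger_gap: 0.542
grip_force: 61.8
[0.46376781 0.4198169  0.18109246] [10.19524472  1.2741446   0.01250522]
[ 45  46  67  70  72  72  74  75  81  94  97 104 108 135 160 160 161 161
 162 162 162 163 164 166 166 166 168 168 169 170 170 171 172 173 174 174
 175 176 177 177 177 178 179 179 180 179 180 181 182 182 183 184 184 184
 185 185 185 187 187 188 175  67  42  41  42  40  41  41  41  37]
[ 25  47  63  65  35  29  29  26  27  75 129 130 150 159 159 160 160 162
 162 162 163 162 165 165 166 166 166 168 168 168 170 170 170 170 172 172
 171 173 173 175 175 174 174 175 174 174 174 174 174 172 173 173 173 173
 172 173 172 172 172 172 172 171 171 171 171 171 171 170 170 164 141 130
  81  27  28  30  33  32  62  65]
```

```bash
python3 -m creep '[{"translation":[0.6,0.1,0],"rotation":[0,0,0]},{"translation":[0.8,0.1,0],"rotation":[0,0,0]},{"translation":[0.8,0.1,0],"rotation":[0,0,0]},{"translation":[0.8,0.1,0],"rotation":[0,0,0]},{"translation":[0.8,0.1,0],"rotation":[0,0,0]},{"translation":[0.8,0.1,0],"rotation":[0,0,0]},{"translation":[0.8,0.1,0],"rotation":[0,0,0]},{"translation":[0.8,0.1,0],"rotation":[0,0,0]},{"translation":[0.8,0.1,0],"rotation":[0,0,0]},{"translation":[0.8,0.1,0],"rotation":[0,0,0]}]'
python3 -m creep '[{"translation":[0.8,0.1,0],"rotation":[0,0,0]},{"translation":[0.8,0.1,0],"rotation":[0,0,0]},{"translation":[0.8,0.07,0],"rotation":[0,0,0]},{"translation":[0.02,0,0],"rotation":[0,0,0]},{"translation":[0,0,0],"rotation":[0,0,0]},{"translation":[0,0,0.5],"rotation":[0,0,0]},{"translation":[0,0,0.5],"rotation":[0,0,0]},{"translation":[0,0,0],"rotation":[0,0,0]},{"translation":[0,0,0],"rotation":[0,0,0]},{"translation":[0,0,0],"rotation":[0,0,0]}]'
python3 - <<'E'
from h import *
s,p,r=st();print(p,r.as_matrix().round(3)[:,0],r.inv().apply(np.array([.4413,.1116,.057])-p)/.03)
E
```

```text
time_s: 45.8
tcp_pos: [0.4457, 0.1839, 0.1815]
tcp_rot: [2.277, -2.163, -0.002]
wrist_force: [0.1, 0.2, -0.8]
finger_gap: 0.542
grip_force: 61.8
time_s: 46.63
tcp_pos: [0.4421, 0.1126, 0.1531]
tcp_rot: [-2.279, 2.162, 0.0]
wrist_force: [0.4, 0.3, -0.6]
finger_gap: 0.542
grip_force: 61.8
[0.44214257 0.11260283 0.15308196] [ 0.052 -0.999 -0.   ] [0.03257329 0.03018242 3.20272169]
```

```bash
python3 -m creep '[{"translation":[0.03,0.03,0.4],"rotation":[0,0,0]},{"translation":[0,0,0.5],"rotation":[0,0,0]},{"translation":[0,0,0.5],"rotation":[0,0,0]},{"translation":[0,0,0.5],"rotation":[0,0,0]},{"translation":[0,0,0.4],"rotation":[0,0,0]},{"translation":[0,0,0.3],"rotation":[0,0,0]},{"translation":[0,0,0.2],"rotation":[0,0,0]},{"translation":[0,0,0.15],"rotation":[0,0,0]},{"translation":[0,0,0],"rotation":[0,0,0]},{"translation":[0,0,0],"rotation":[0,0,0]}]'
python3 -m creep '[{"translation":[0,0,0.1],"rotation":[0,0,0]},{"translation":[0,0,0.1],"rotation":[0,0,0]},{"translation":[0,0,0],"rotation":[0,0,0]},{"translation":[0,0,0],"rotation":[0,0,0]},{"translation":[0,0,0],"rotation":[0,0,0]},{"translation":[0,0,0],"rotation":[0,0,0]},{"translation":[0,0,0],"rotation":[0,0,0]},{"translation":[0,0,0],"rotation":[0,0,0]},{"translation":[0,0,0],"rotation":[0,0,0]},{"translation":[0,0,0],"rotation":[0,0,0]}]'
```

```text
time_s: 47.47
tcp_pos: [0.4415, 0.1111, 0.0644]
tcp_rot: [-2.278, 2.163, -0.0]
wrist_force: [-0.2, 0.3, -0.5]
finger_gap: 0.544
grip_force: 61.8
time_s: 48.3
tcp_pos: [0.4413, 0.1111, 0.0581]
tcp_rot: [-2.278, 2.164, -0.0]
wrist_force: [-0.3, -0.6, -0.5]
finger_gap: 0.546
grip_force: 61.8
```

```bash
python3 -m creep '[{"translation":[0,0,0.04],"rotation":[0,0,0]},{"translation":[0,0,0.03],"rotation":[0,0,0]},{"translation":[0,0,0],"rotation":[0,0,0]},{"translation":[0,0,0],"rotation":[0,0,0]},{"translation":[0,0,0],"rotation":[0,0,0]},{"translation":[0,0,0],"rotation":[0,0,0]},{"translation":[0,0,0],"rotation":[0,0,0]},{"translation":[0,0,0],"rotation":[0,0,0]},{"translation":[0,0,0],"rotation":[0,0,0]},{"translation":[0,0,0],"rotation":[0,0,0]}]'
python3 -m creep '[{"translation":[0,0,0],"rotation":[0,0,0]},{"translation":[0,0,0],"rotation":[0,0,0]},{"translation":[0,0,0],"rotation":[0,0,0]},{"translation":[0,0,0],"rotation":[0,0,0]},{"translation":[0,0,-0.4],"rotation":[0,0,0]},{"translation":[0,0,-0.8],"rotation":[0,0,0]},{"translation":[0,0,-1],"rotation":[0,0,0]},{"translation":[0,0,-1],"rotation":[0,0,0]},{"translation":[0,0,-1],"rotation":[0,0,0]},{"translation":[0,0,-1],"rotation":[0,0,0]}]' 70
python3 -m creep '[{"translation":[0,0,-1],"rotation":[0,0,0]},{"translation":[0,0,-1],"rotation":[0,0,0]},{"translation":[0,0,-1],"rotation":[0,0,0]},{"translation":[0,0,0],"rotation":[0,0,0]},{"translation":[0,0,0],"rotation":[0,0,0]},{"translation":[0,0,0],"rotation":[0,0,0]},{"translation":[0,0,0],"rotation":[0,0,0]},{"translation":[0,0,0],"rotation":[0,0,0]},{"translation":[0,0,0],"rotation":[0,0,0]},{"translation":[0,0,0],"rotation":[0,0,0]}]' 60
python3 - <<'E'
from h import *
im,p,r=wshot('pics/w14.png');print(p)
sc=shot('scene','pics/scene1.png')
g=cv2.cvtColor(im,cv2.COLOR_RGB2GRAY).astype(int)
for n,c in [('+84',(.4413,.1124)),('+28',(.4442,.0565)),('-28',(.4472,.0005)),('-84',(.4501,-.0554))]:
    u=wproj([*c,.08],p,r).round().astype(int);R_=np.hypot(*(wproj([c[0],c[1]+.024,.08],p,r)-u))
    print(n,u,R_.round(1));print(g[u[1],u[0]-36:u[0]+37:2]);print(g[u[1]-36:u[1]+37:2,u[0]])
# scene: red blobs near left bench
hsv=cv2.cvtColor(sc,cv2.COLOR_RGB2HSV);H,S,V=[hsv[...,i].astype(int) for i in range(3)]
for a,c,b in blobs(((H<6)|(H>174))&(S>150)&(V>90),40):
    if c[1]>200: print('scene red',a,c.round(),onz('scene',c,.02).round(3))
E
```

```text
time_s: 49.13
tcp_pos: [0.4415, 0.1111, 0.057]
tcp_rot: [-2.278, 2.163, -0.001]
wrist_force: [-4.0, -0.8, 10.5]
finger_gap: 0.543
grip_force: 62.8
time_s: 49.97
tcp_pos: [0.441, 0.1111, 0.2144]
tcp_rot: [-2.277, 2.163, -0.001]
wrist_force: [1.3, -0.3, 0.4]
finger_gap: 0.823
grip_force: 0.0
time_s: 50.8
tcp_pos: [0.441, 0.1111, 0.3014]
tcp_rot: [2.277, -2.163, -0.001]
wrist_force: [-0.3, -0.0, 0.2]
finger_gap: 0.701
grip_force: 0.0
[0.4409746  0.11111552 0.30138404]
+84 [321 209] 23.8
[ 70  70  70  70  71  86 108 143 158 157 157 157 157 158 158 157 158 158
 158 158 158 159 159 158 158 157 158 157 158 145  83 144  71  70  70  71
  71]
[153 167  78  57  49  49  76 105 146 157 156 156 156 157 158 156 157 157
 158 158 158 159 159 159 160 160 160 161 163 175  53  46  45  47  57  68
  69]
+28 [321 152] 24.8
[ 69  52  50  49 109 133 143 158 157 157 158 158 158 157 157 158 158 158
 157 158 157 158 158 158 158 158 158 158 153 127  56 144  79  71  71  71
  71]
[169 179  87  86  63  36  87 123 158 158 158 158 157 158 157 158 158 158
 157 157 159 158 158 159 159 159 158 159 159 175 127  53  54  4
[... 289 characters left out ...]
160 159 161 159 169 179  87  86  63  36  87
 123]
-84 [321  37] 23.8
[ 64  63  63  60 133  84  31  30  29  30  29  29  30  30  31  29  30  29
  29  29  29  29  28  29  33  35  35  35  36  34  48 130 113  64  64  65
  64]
[ 64  64  62  51  52  52  52  52  50 109 143 115 117  45  26  28  28  28
  29  30  30  31  29  33  30  31  30  32  32  31  33  32  33  31  69  96
 125]
scene red 1696 [122. 268.] [0.584 0.511 0.02 ]
scene red 168 [573. 249.] [-0.052 -0.614  0.02 ]
scene red 48 [274. 242.] [0.461 0.099 0.02 ]
scene red 175 [ 75. 263.] [0.677 0.611 0.02 ]
scene red 1971 [234. 423.] [-0.034  0.493  0.02 ]
scene red 842 [ 71. 434.] [0.12  0.769 0.02 ]
scene red 56 [132. 446.] [0.029 0.68  0.02 ]
```

All three jars are seated with level lids at the pocket centres, and no other red jar remains on the bench. Fetching the bar.

```bash
python3 -m creep '[{"translation":[0.85,0.16,0],"rotation":[0,0,0]},{"translation":[0.85,0.16,0],"rotation":[0,0,0]},{"translation":[0.85,0.16,0],"rotation":[0,0,0]},{"translation":[0.85,0.16,0],"rotation":[0,0,0]},{"translation":[0.85,0.16,0],"rotation":[0,0,0]},{"translation":[0.85,0.16,0],"rotation":[0,0,0]},{"translation":[0.85,0.16,0],"rotation":[0,0,0]},{"translation":[0.85,0.16,0],"rotation":[0,0,0]},{"translation":[0.85,0.16,0],"rotation":[0,0,0]},{"translation":[0.85,0.16,0],"rotation":[0,0,0]}]'
python3 -m creep '[{"translation":[0.85,0.16,0],"rotation":[0,0,0]},{"translation":[0.85,0.16,0],"rotation":[0,0,0]},{"translation":[0.85,0.16,0],"rotation":[0,0,0]},{"translation":[0.85,0.16,0],"rotation":[0,0,0]},{"translation":[0.85,0.16,0],"rotation":[0,0,0]},{"translation":[0.85,0.16,0],"rotation":[0,0,0]},{"translation":[0.85,0.16,0],"rotation":[0,0,0]},{"translation":[0.95,0.2,0],"rotation":[0,0,0]},{"translation":[0,0,0],"rotation":[0,0,1]},{"translation":[0,0,0],"rotation":[0,0,1]}]'
python3 -m creep '[{"translation":[0,0,0],"rotation":[0,0,1]},{"translation":[0,0,0],"rotation":[0,0,1]},{"translation":[0,0,0],"rotation":[0,0,1]},{"translation":[0,0,0],"rotation":[0,0,1]},{"translation":[0,0,0],"rotation":[0,0,1]},{"translation":[0,0,0],"rotation":[0,0,1]},{"translation":[0,0,0],"rotation":[0,0,1]},{"translation":[0,0,0],"rotation":[0,0,1]},{"translation":[0,0,0],"rotation":[0,0,1]},{"translation":[0,0,0],"rotation":[0,0,1]}]'
python3 -m creep '[{"translation":[0,0,0],"rotation":[0,0,1]},{"translation":[0,0,0],"rotation":[0,0,1]},{"translation":[0,0,0],"rotation":[0,0,1]},{"translation":[0,0,0],"rotation":[0,0,1]},{"translation":[0,0,0],"rotation":[0,0,1]},{"translation":[0,0,0],"rotation":[0,0,1]},{"translation":[0,0,0],"rotation":[0,0,1]},{"translation":[0,0,0],"rotation":[0,0,1]},{"translation":[0,0,0],"rotation":[0,0,1]},{"translation":[0,0,0],"rotation":[0,0,1]}]'
python3 -m creep '[{"translation":[0,0,0],"rotation":[0,0,1]},{"translation":[0,0,0.5],"rotation":[0,0,0]},{"translation":[0,0,0.5],"rotation":[0,0,0]},{"translation":[0,0,0.5],"rotation":[0,0,0]},{"translation":[0,0,0.5],"rotation":[0,0,0]},{"translation":[0,0,0.5],"rotation":[0,0,0]},{"translation":[0,0,0],"rotation":[0,0,0]},{"translation":[0,0,0],"rotation":[0,0,0]},{"translation":[0,0,0],"rotation":[0,0,0]},{"translation":[0,0,0],"rotation":[0,0,0]}]'
python3 - <<'E'
from h import *
im,p,r=wshot('pics/w15.png');print(p,r.as_matrix().round(3)[:,0],r.inv().apply(np.array([.3776,-.3551,.0285])-p)/.03)
hsv=cv2.cvtColor(im,cv2.COLOR_RGB2HSV);H,S,V=[hsv[...,i].astype(int) for i in range(3)]
for a,c,b in blobs((H>16)&(H<33)&(S>150)&(V>80),150): print('yel',a,c.round(1),wonz(c,.014,p,r).round(4),rect(b,.014,p,r))
X=np.arange(640)[None]*np.ones((480,1));Y=np.arange(480)[:,None]*np.ones((1,640))
u=wproj([.3776,-.3551,.046],p,r);print(u)
for a,c,b in blobs((V<50)&(abs(X-u[0])<35)&(abs(Y-u[1])<70),300): print('rib',a,c.round(1),rect(b,.044,p,r))
E
```

```text
time_s: 51.73
tcp_pos: [0.406, -0.1473, 0.302]
tcp_rot: [-2.278, 2.164, -0.0]
wrist_force: [1.0, -1.0, 0.3]
finger_gap: 0.7
grip_force: 0.0
time_s: 52.57
tcp_pos: [0.3769, -0.3561, 0.3012]
tcp_rot: [-2.115, 2.323, 0.002]
wrist_force: [0.2, 0.2, -0.0]
finger_gap: 0.702
grip_force: 0.0
time_s: 53.4
tcp_pos: [0.3775, -0.3548, 0.3018]
tcp_rot: [-1.196, 2.905, 0.0]
wrist_force: [-0.0, 0.6, -0.1]
finger_gap: 0.704
grip_force: 0.0
time_s: 54.23
tcp_pos: [0.3775, -0.3547, 0.3018]
tcp_rot: [0.13, -3.139, -0.001]
wrist_force: [0.4, -0.9, -0.7]
finger_gap: 0.698
grip_force: 0.0
time_s: 55.07
tcp_pos: [0.3778, -0.3552, 0.2282]
tcp_rot: [-0.026, 3.141, -0.002]
wrist_force: [0.0, -0.5, 0.7]
finger_gap: 0.703
grip_force: 0.0
[ 0.37781332 -0.35520774  0.22820284] [-1.    -0.017 -0.001] [0.01306659 0.01231117 6.65674188]
yel 557 [322.   84.5] [ 0.2597 -0.3564  0.014 ] (array([ 259.6, -356.5]), array([16.2, 27.5]), 1.0)
yel 2089 [443.9 256.8] [ 0.4248 -0.2274  0.014 ] (array([ 426.1, -228.1]), array([45. , 61.9]), 85.1)
yel 363 [321.5 320.5] [ 0.4991 -0.3529  0.014 ] (array([ 499.2, -352.8]), array([16.2, 27. ]), 1.0)
[321.28503825 216.69221399]
rib 1895 [298.6 207.2] (array([ 381.1, -375.6]), array([128.1,  14.2]), 0.8)
rib 1418 [343.4 209.5] (array([ 378.9, -335.3]), array([125. ,  10.3]), 1.4)
rib 1428 [321.3 214.2] (array([ 376.7, -354.6]), array([60.9, 19.1]), 0.6)
```

```bash
python3 -m creep '[{"translation":[0,0,0.5],"rotation":[0,0,0]},{"translation":[0,0,0.8],"rotation":[0,0,0]},{"translation":[0,0,0.8],"rotation":[0,0,0]},{"translation":[0,0,0.8],"rotation":[0,0,0]},{"translation":[0,0,0.8],"rotation":[0,0,0]},{"translation":[0,0,0.8],"rotation":[0,0,0]},{"translation":[0,0,0.8],"rotation":[0,0,0]},{"translation":[0,0,0.8],"rotation":[0,0,0]},{"translation":[0,0,0.5],"rotation":[0,0,0]},{"translation":[0,0,0],"rotation":[0,0,0]}]'
python3 -m creep '[{"translation":[0,0,0],"rotation":[0,0,0]},{"translation":[0,0,0],"rotation":[0,0,0]},{"translation":[0,0,0],"rotation":[0,0,0]},{"translation":[0,0,0],"rotation":[0,0,0]},{"translation":[0,0,0],"rotation":[0,0,0]},{"translation":[0,0,0],"rotation":[0,0,0]},{"translation":[0,0,0],"rotation":[0,0,0]},{"translation":[0,0,0],"rotation":[0,0,0]},{"translation":[0,0,0],"rotation":[0,0,0]},{"translation":[0,0,0],"rotation":[0,0,0]}]' 10
```

```text
time_s: 55.95
tcp_pos: [0.3765, -0.3531, 0.0261]
tcp_rot: [0.026, -3.139, -0.006]
wrist_force: [-0.1, 0.1, -0.7]
finger_gap: 0.703
grip_force: 0.0
time_s: 56.78
tcp_pos: [0.3784, -0.356, 0.031]
tcp_rot: [-0.026, 3.14, -0.004]
wrist_force: [-1.6, -0.2, 7.0]
finger_gap: 0.222
grip_force: 60.4
```

```bash
python3 -m creep '[{"translation":[0,0,-0.4],"rotation":[0,0,0]},{"translation":[0,0,-0.9],"rotation":[0,0,0]},{"translation":[0,0,-1],"rotation":[0,0,0]},{"translation":[0,0,-1],"rotation":[0,0,0]},{"translation":[0,0,-1],"rotation":[0,0,0]},{"translation":[0,0,-1],"rotation":[0,0,0]},{"translation":[0,0,-1],"rotation":[0,0,0]},{"translation":[0,0,-0.4],"rotation":[0,0,0]},{"translation":[0,0,0],"rotation":[0,0,1]},{"translation":[0,0,0],"rotation":[0,0,1]}]'
python3 -m creep '[{"translation":[0,0,0],"rotation":[0,0,1]},{"translation":[0,0,0],"rotation":[0,0,1]},{"translation":[0,0,0],"rotation":[0,0,1]},{"translation":[0,0,0],"rotation":[0,0,1]},{"translation":[0,0,0],"rotation":[0,0,1]},{"translation":[0,0,0],"rotation":[0,0,1]},{"translation":[0,0,0],"rotation":[0,0,1]},{"translation":[0,0,0],"rotation":[0,0,1]},{"translation":[0,0,0],"rotation":[0,0,1]},{"translation":[0,0,0],"rotation":[0,0,1]}]'
python3 -m creep '[{"translation":[0,0,0],"rotation":[0,0,1]},{"translation":[0,0,0],"rotation":[0,0,1]},{"translation":[0,0,0],"rotation":[0,0,1]},{"translation":[0,0,0],"rotation":[0,0,1]},{"translation":[0,0,0],"rotation":[0,0,1]},{"translation":[0,0,0],"rotation":[0,0,1]},{"translation":[0,0,0],"rotation":[0,0,1]},{"translation":[0,0,0],"rotation":[0,0,1]},{"translation":[0,0,0],"rotation":[0,0,1]},{"translation":[0,0,0],"rotation":[0,0,1]}]'
python3 -m creep '[{"translation":[0.5,0.12,0],"rotation":[0,0,0]},{"translation":[0.85,0.2,0],"rotation":[0,0,0]},{"translation":[0.85,0.2,0],"rotation":[0,0,0]},{"translation":[0.85,0.2,0],"rotation":[0,0,0]},{"translation":[0.85,0.2,0],"rotation":[0,0,0]},{"translation":[0.85,0.2,0],"rotation":[0,0,0]},{"translation":[0.85,0.2,0],"rotation":[0,0,0]},{"translation":[0.85,0.2,0],"rotation":[0,0,0]},{"translation":[0.85,0.2,0],"rotation":[0,0,0]},{"translation":[0.85,0.2,0],"rotation":[0,0,0]}]'
python3 -m creep '[{"translation":[0.85,0.2,0],"rotation":[0,0,0]},{"translation":[0.85,0.2,0],"rotation":[0,0,0]},{"translation":[0.85,0.2,0],"rotation":[0,0,0]},{"translation":[0.85,0.2,0],"rotation":[0,0,0]},{"translation":[0.85,0.2,0],"rotation":[0,0,0]},{"translation":[0,0,0],"rotation":[0,0,0]},{"translation":[0,0,0],"rotation":[0,0,0]},{"translation":[0,0,0],"rotation":[0,0,0]},{"translation":[0,0,0],"rotation":[0,0,0]},{"translation":[0,0,0],"rotation":[0,0,0]}]'
python3 - <<'E'
from h import *
im,p,r=wshot('pics/w16.png');M=r.as_matrix();print(p,M.round(3),np.degrees(np.arctan2(M[1,0],M[0,0])),r.inv().apply(np.array([.4457,.0285,.113])-p)/.03)
hsv=cv2.cvtColor(im,cv2.COLOR_RGB2HSV);H,S,V=[hsv[...,i].astype(int) for i in range(3)]
zt=p[2]-.031+.014
for a,c,b in blobs((H>16)&(H<33)&(S>150)&(V>80),150): q=wonz(c,zt,p,r);print('yel',a,c.round(1),q.round(4),'tool',r.inv().apply(q-p).round(4))
E
```

```text
time_s: 57.62
tcp_pos: [0.3778, -0.3551, 0.2311]
tcp_rot: [0.198, 3.134, -0.002]
wrist_force: [-0.4, -0.5, -3.7]
finger_gap: 0.221
grip_force: 59.3
time_s: 58.45
tcp_pos: [0.3773, -0.3544, 0.2294]
tcp_rot: [-1.259, -2.877, -0.001]
wrist_force: [0.2, -0.4, -2.9]
finger_gap: 0.22
grip_force: 59.2
time_s: 59.28
tcp_pos: [0.3773, -0.3544, 0.2294]
tcp_rot: [-2.167, -2.273, -0.001]
wrist_force: [0.2, -0.4, -3.3]
finger_gap: 0.217
grip_force: 59.2
time_s: 60.12
tcp_pos: [0.4222, -0.1062, 0.2296]
tcp_rot: [-2.163, -2.277, -0.0]
wrist_force: [-0.1, 0.1, -3.0]
finger_gap: 0.224
grip_force: 59.2
time_s: 60.95
tcp_pos: [0.4458, 0.0204, 0.2299]
tcp_rot: [-2.165, -2.276, 0.0]
wrist_force: [0.7, -1.0, -2.8]
finger_gap: 0.222
grip_force: 59.3
[0.44577593 0.02043411 0.22985616] [[-0.05   0.999 -0.   ]
 [ 0.999  0.05   0.   ]
 [ 0.    -0.    -1.   ]] 92.86605192211364 [0.26840469 0.0118329  3.89521966]
yel 2920 [321.6  29.1] [0.4404 0.1394 0.2129] tool [0.119  0.0005 0.017 ]
```

```bash
python3 -m creep '[{"translation":[0.27,0.01,0],"rotation":[0,0,-0.03]},{"translation":[0,0,0.4],"rotation":[0,0,0]},{"translation":[0,0,0.7],"rotation":[0,0,0]},{"translation":[0,0,0.8],"rotation":[0,0,0]},{"translation":[0,0,0.7],"rotation":[0,0,0]},{"translation":[0,0,0.4],"rotation":[0,0,0]},{"translation":[0,0,0.1],"rotation":[0,0,0]},{"translation":[0,0,0],"rotation":[0,0,0]},{"translation":[0,0,0],"rotation":[0,0,0]},{"translation":[0,0,0],"rotation":[0,0,0]}]'
python3 - <<'E'
from h import *
s,p,r=st();M=r.as_matrix();print(p,np.degrees(np.arctan2(M[1,0],M[0,0])),r.inv().apply(np.array([.4457,.0285,.113])-p)/.03)
E
```

```text
time_s: 61.83
tcp_pos: [0.4466, 0.0292, 0.1384]
tcp_rot: [2.16, 2.279, 0.002]
wrist_force: [0.9, -0.4, -3.1]
finger_gap: 0.222
grip_force: 59.3
[0.44657221 0.02916918 0.13837229] 93.06883327348135 [-0.02028793 -0.03195771  0.84568963]
```

```bash
python3 -m creep '[{"translation":[-0.02,-0.03,0.2],"rotation":[0,0,0]},{"translation":[0,0,0.2],"rotation":[0,0,0]},{"translation":[0,0,0.2],"rotation":[0,0,0]},{"translation":[0,0,0.1],"rotation":[0,0,0]},{"translation":[0,0,0.05],"rotation":[0,0,0]},{"translation":[0,0,0],"rotation":[0,0,0]},{"translation":[0,0,0],"rotation":[0,0,0]},{"translation":[0,0,0],"rotation":[0,0,0]},{"translation":[0,0,0],"rotation":[0,0,0]},{"translation":[0,0,0],"rotation":[0,0,0]}]'
python3 -m creep '[{"translation":[0,0,0.04],"rotation":[0,0,0]},{"translation":[0,0,0.03],"rotation":[0,0,0]},{"translation":[0,0,0],"rotation":[0,0,0]},{"translation":[0,0,0],"rotation":[0,0,0]},{"translation":[0,0,0],"rotation":[0,0,0]},{"translation":[0,0,0],"rotation":[0,0,0]},{"translation":[0,0,0],"rotation":[0,0,0]},{"translation":[0,0,0],"rotation":[0,0,0]},{"translation":[0,0,0],"rotation":[0,0,0]},{"translation":[0,0,0],"rotation":[0,0,0]}]'
```

```text
time_s: 62.67
tcp_pos: [0.4451, 0.0286, 0.1147]
tcp_rot: [2.161, 2.28, 0.0]
wrist_force: [-0.2, -0.9, -2.2]
finger_gap: 0.22
grip_force: 59.3
time_s: 63.5
tcp_pos: [0.4451, 0.0287, 0.1129]
tcp_rot: [2.161, 2.28, 0.001]
wrist_force: [-2.1, 0.3, 5.6]
finger_gap: 0.218
grip_force: 60.4
```

```bash
python3 -m creep '[{"translation":[0,0,0],"rotation":[0,0,0]},{"translation":[0,0,0],"rotation":[0,0,0]},{"translation":[0,0,0],"rotation":[0,0,0]},{"translation":[0,0,0],"rotation":[0,0,0]},{"translation":[0,0,-0.2],"rotation":[0,0,0]},{"translation":[0,0,-0.8],"rotation":[0,0,0]},{"translation":[0,0,-0.9],"rotation":[0,0,0]},{"translation":[0,0,-0.9],"rotation":[0,0,0]},{"translation":[0,0,-0.9],"rotation":[0,0,0]},{"translation":[0,0,0],"rotation":[0,0,0]}]' 50
python3 - <<'E'
from h import *
im,p,r=wshot('pics/w17.png');sc=shot('scene','pics/scene2.png');M=r.as_matrix();print(p)
hsv=cv2.cvtColor(im,cv2.COLOR_RGB2HSV);H,S,V=[hsv[...,i].astype(int) for i in range(3)]
for a,c,b in blobs((H>16)&(H<33)&(S>150)&(V>80),100): q=wonz(c,.096,p,r);print('yel',a,c.round(1),q.round(4),rect(b,.096,p,r))
X=np.arange(640)[None]*np.ones((480,1));Y=np.arange(480)[:,None]*np.ones((1,640))
u=wproj([.4455,.0285,.126],p,r)
for a,c,b in blobs((V<60)&(abs(X-u[0])<20)&(abs(Y-u[1])<52),300): print('rib',a,c.round(1),rect(b,.126,p,r))
for n,f in(('before','pics/scene0.png'),('now','pics/scene2.png')):
    h=cv2.cvtColor(cv2.imread(f),cv2.COLOR_BGR2HSV);Hs,Ss,Vs=[h[...,i].astype(int) for i in range(3)]
    for a,c,b in blobs((Hs>16)&(Hs<33)&(Ss>150)&(Vs>80),15):
        if 240<c[0]<340 and 190<c[1]<245: print(n,a,c.round(1),onz('scene',c,.096).round(4))
E
```

```text
time_s: 64.33
tcp_pos: [0.4468, 0.0282, 0.2291]
tcp_rot: [2.157, 2.276, 0.006]
wrist_force: [0.0, 0.1, 1.1]
finger_gap: 0.585
grip_force: 0.0
[0.44683592 0.02823248 0.22914454]
yel 1000 [317.7  70.5] [0.4394 0.1476 0.096 ] (array([439.3, 147.7]), array([28.8, 17.1]), 3.0)
yel 505 [318.3 364. ] [ 0.4522 -0.0904  0.096 ] (array([452.3, -91.1]), array([29.2, 16.7]), 3.2)
rib 2551 [318.  239.7] (array([445.5,  31.5]), array([19.3, 62.7]), 3.6)
before 26 [327.6 203.3] [ 0.4507 -0.0855  0.096 ]
before 33 [260.3 229.5] [0.4401 0.1538 0.096 ]
now 32 [262.4 228.7] [0.4403 0.1468 0.096 ]
```

The bar now sits at (0.4458, 0.0284) with yaw 3.1°, centred at notch height. Now for the green key.

```bash
python3 -m creep '[{"translation":[-0.85,-0.17,0],"rotation":[0,0,0]},{"translation":[-0.85,-0.17,0],"rotation":[0,0,0]},{"translation":[-0.85,-0.17,0],"rotation":[0,0,0]},{"translation":[-0.85,-0.17,0],"rotation":[0,0,0]},{"translation":[-0.85,-0.17,0],"rotation":[0,0,0]},{"translation":[-0.85,-0.17,0],"rotation":[0,0,0]},{"translation":[-0.85,-0.17,0],"rotation":[0,0,0]},{"translation":[-0.85,-0.17,0],"rotation":[0,0,0]},{"translation":[-0.85,-0.17,0],"rotation":[0,0,0]},{"translation":[0,0,0],"rotation":[0,0,1]}]' 0
python3 -m creep '[{"translation":[0,0,0],"rotation":[0,0,1]},{"translation":[0,0,0],"rotation":[0,0,0]},{"translation":[0,0,0],"rotation":[0,0,0]},{"translation":[0,0,0],"rotation":[0,0,0]},{"translation":[0,0,0],"rotation":[0,0,0]},{"translation":[0,0,0],"rotation":[0,0,0]},{"translation":[0,0,0],"rotation":[0,0,0]},{"translation":[0,0,0],"rotation":[0,0,0]},{"translation":[0,0,0],"rotation":[0,0,0]},{"translation":[0,0,0],"rotation":[0,0,0]}]'
python3 - <<'E'
from h import *
im,p,r=wshot('pics/w18.png');print(p)
hsv=cv2.cvtColor(im,cv2.COLOR_RGB2HSV);H,S,V=[hsv[...,i].astype(int) for i in range(3)]
for a,c,b in blobs((H>50)&(H<80)&(S>120),300): print('grn',a,c.round(1),rect(b,.068,p,r))
for a,c,b in blobs(((H<8)|(H>172))&(S>150)&(V>90),300): print('red',a,c.round(1),rect(b,.057,p,r))
print(r.inv().apply(np.array([.4132,-.2025,.076])-p)/.03)
E
```

```text
time_s: 65.27
tcp_pos: [0.4102, -0.2061, 0.2217]
tcp_rot: [-2.241, -2.2, 0.002]
wrist_force: [0.4, -0.3, -0.4]
finger_gap: 0.0
grip_force: 0.0
time_s: 66.1
tcp_pos: [0.4114, -0.2029, 0.2234]
tcp_rot: [2.315, 2.124, 0.0]
wrist_force: [-0.5, 1.2, -0.4]
finger_gap: 0.002
grip_force: 0.0
[ 0.41139134 -0.20291864  0.22340921]
grn 2480 [322.5 225.6] (array([ 413.1, -202.7]), array([34.3, 48.5]), 85.1)
red 2467 [322.8 177. ] (array([ 416.7, -164.8]), array([33. , 49.1]), 85.0)
[0.01891325 0.05835546 4.91364723]
```

```bash
python3 -m creep '[{"translation":[0.02,0.05,0.6],"rotation":[0,0,0]},{"translation":[0,0,0.8],"rotation":[0,0,0]},{"translation":[0,0,0.8],"rotation":[0,0,0]},{"translation":[0,0,0.8],"rotation":[0,0,0]},{"translation":[0,0,0.8],"rotation":[0,0,0]},{"translation":[0,0,0.7],"rotation":[0,0,0]},{"translation":[0,0,0.3],"rotation":[0,0,0]},{"translation":[0,0,0.2],"rotation":[0,0,0]},{"translation":[0,0,0],"rotation":[0,0,0]},{"translation":[0,0,0],"rotation":[0,0,0]}]'
python3 -m creep '[{"translation":[0,0,0.1],"rotation":[0,0,0]},{"translation":[0,0,0.1],"rotation":[0,0,0]},{"translation":[0,0,0.1],"rotation":[0,0,0]},{"translation":[0,0,0.05],"rotation":[0,0,0]},{"translation":[0,0,0.04],"rotation":[0,0,0]},{"translation":[0,0,0.03],"rotation":[0,0,0]},{"translation":[0,0,0],"rotation":[0,0,0]},{"translation":[0,0,0],"rotation":[0,0,0]},{"translation":[0,0,0],"rotation":[0,0,0]},{"translation":[0,0,0],"rotation":[0,0,0]}]'
```

```text
time_s: 66.98
tcp_pos: [0.4132, -0.2027, 0.0745]
tcp_rot: [2.314, 2.123, 0.0]
wrist_force: [-1.3, 0.4, 0.8]
finger_gap: 0.001
grip_force: 0.6
time_s: 67.82
tcp_pos: [0.4137, -0.203, 0.0628]
tcp_rot: [2.313, 2.123, 0.0]
wrist_force: [-4.1, 4.2, 17.9]
finger_gap: 0.0
grip_force: 9.1
```

```bash
python3 -m creep '[{"translation":[0,0,-0.43],"rotation":[0,0,0]},{"translation":[0,0,-0.8],"rotation":[0,0,0]},{"translation":[0,0,-0.8],"rotation":[0,0,0]},{"translation":[0,0,-0.8],"rotation":[0,0,0]},{"translation":[0,0,-0.8],"rotation":[0,0,0]},{"translation":[0,0,-0.8],"rotation":[0,0,0]},{"translation":[0,0,-0.8],"rotation":[0,0,0]},{"translation":[0,0,-0.2],"rotation":[0,0,0]},{"translation":[0,0,0],"rotation":[0,0,0]},{"translation":[0,0,0],"rotation":[0,0,0]}]'
python3 - <<'E'
from h import *
def rep(f):
    im,p,r=load(f);print(f,p)
    hsv=cv2.cvtColor(im,cv2.COLOR_RGB2HSV);H,S,V=[hsv[...,i].astype(int) for i in range(3)]
    for n,m in(('grn',(H>50)&(H<80)&(S>120)),('red',((H<8)|(H>172))&(S>150)&(V>60)),('yel',(H>20)&(H<33)&(S>150)&(V>60))):
        for a,c,b in blobs(m,300): print(n,a,c.round(1),rect(b,.068,p,r),rect(b,.057,p,r)[1])
im,p,r=wshot('pics/w19.png');rep('pics/w18.png');rep('pics/w19.png')
E
```

```text
time_s: 68.65
tcp_pos: [0.4129, -0.2025, 0.223]
tcp_rot: [-2.315, -2.124, -0.0]
wrist_force: [0.2, 0.3, -0.6]
finger_gap: 0.003
grip_force: 0.0
pics/w18.png [ 0.41139134 -0.20291864  0.22340921]
grn 2480 [322.5 225.6] (array([ 413.1, -202.7]), array([34.3, 48.5]), 85.1) [35.6 50.4]
red 2481 [323. 177.] (array([ 416.7, -163.8]), array([32.6, 47.4]), 85.1) [33.9 49.3]
yel 956 [365.   76.8] (array([455.7, -87. ]), array([32.2, 19.1]), 3.1) [33.4 19.8]
yel 2398 [322.8 270.7] (array([ 409.8, -241.7]), array([37.2, 49. ]), 85.0) [38.6 50.9]
pics/w19.png [ 0.41290665 -0.20247249  0.22295672]
grn 1934 [320.6 226.5] (array([ 413.1, -201.1]), array([30.8, 46.3]), 85.1) [32. 48.]
red 2726 [321.3 179.3] (array([ 416.7, -164.7]), array([34.2, 49.3]), 85.1) [35.5 51.2]
yel 970 [363.1  77.5] (array([455.6, -87. ]), array([32.3, 19.1]), 3.1) [33.6 19.8]
yel 2446 [321.1 271.3] (array([ 409.9, -241.4]), array([38.1, 49.2]), 85.1) [39.5 51.1]
```

```bash
python3 -c "
from station import manip
print(manip.finish_job())"
```

```text
the job is handed in; nothing more can be done
None
```

The job is handed in, done in the order asked: red stop latched, bar lifted off to the mat, three jars (all that were on the bench) stood in the cradle, bar laid back within about 1 mm of centre, and green slow latched with red popped up, each confirmed by camera measurement; the bottle, tape roll and orange look-alike were not touched.

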